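Shelve a spare-parts tin with its label up

ROBOT

A 6-joint arm with a two-finger parallel gripper is mounted at the origin on the work surface. World frame = base frame: x ahead of the robot, y to its left, z up, the work surface at z = 0. Lengths are in m, angles in rad, forces in N, time in s.
With the tool pointing down it reaches from about 0.25 to 0.85 m from the base axis. Payload 12.5 kg.
Tool frame: the origin (TCP) lies at the centre of the arm's flange, where the gripper is bolted on; the fingertips stand 186 mm ahead of it and the grasp point (between the pads) lies 167 mm ahead of it; x points along the fingers, y is the direction in which the jaws open and shut, and the axes are right-handed (so a half turn about x gives the same grasp; the last joint's range is limited). The gripper opens to 93 mm and grips with 3 to 60 N. Pads are 15 mm wide; open, the fingers measure 128 mm over their backs; the gripper's body (75 mm by 188 mm) begins 65 mm behind the grasp point.
Start: joints at [1.039, 0.351, 1.652, -0, 1.139, -0.085], TCP at [0.238, 0.496, 0.405] pointing down, gripper open.
Joint ranges: [-2.75, 2.75], [-0.79, 2.1], [0.01, 2.65], [-1.57, 4.71], [0.07, 3.14], [-2.87, 2.87]. Speed limits (rad/s): [2.22, 2.22, 2.79, 3.14, 3.14, 3.14].

INTERFACE

Orientations are given as a 3x3 rotation matrix whose columns are the frame's x, y, z axes.
In Python, from workcell import observe, grab_frame, job_done, boxes_of gives the robot as it stands.
- The arm moves only by the shell command python3 -m handwheel 'ROWS' [FORCE]. ROWS is a JSON object of lists of equal length, an entry for each row: "gripper": the finger opening in m, from 0 to 0.093; "offset": the shift along the tool's x, y, z in m, a list of three; "delta_rot": the turn, a rotation vector about the tool's x, y, z in degrees, a list of three. A call has exactly 8 rows; each row is the pose to reach, as a shift and turn from the pose measured when the call began, along the tool's axes at that moment; what a row does not reach only later rows make up. A row lasts 1/10 s, in which the tool goes at most 50 mm and 8.59 degrees, less where a joint would pass 70% of its speed; a pose out of reach is approached as far as the arm can. A call with a gripper value outside its range is refused whole. The fingers move at their own pace and stop on an object; FORCE is the grip in N (left out, the last holds). Time passes only in rows, so rows that repeat a pose let the fingers close, or fill a call up. It gives the time, the measured TCP pose, the force and the opening at its end, in the units of the state.
- observe(): the state, without advancing time (a new reading comes with each control period).
- grab_frame(name): name is "side" or "top" or "wrist"; returns a dict with "pixels" (400x640x3 uint8, blue, green, red), "fx", "fy", "cx", "cy" (pixels), "pose" (4x4, takes a point from camera to world coordinates). Camera axes: x right, y down, z forward; pixel columns grow to the right and rows downward; lengths in m; the calibration is good to about 2 mm. A picture is of the moment at which its call begins. There is no depth.
- job_done(): hands the job in, once; it reports no verdict.
Trained networks look in a picture, given as the dict that the camera call returned (one of the last four; its "shot" number tells which), for a name from the list of things; names that differ only in an ending like _2 or _b are one class to them, and where a whole thing is asked for, a point or a joint stands for the part that bears it (a point fixed in the world has none). Each returns a list of dicts, best first, with "confidence" (0 to 1); they miss things now and then, are a little off and sometimes report something else, mostly with a low value. They report only what shows in the picture. A call takes as long as a camera call. They do not tell look-alikes from the thing itself.
- boxes_of(picture, name): "uv" ([column, row] in pixels, amid what is visible of it).
The state is a dict: "t": time; "qpos": joint angles; "qvel": joint speeds; "effort": joint torques, N m; "position": TCP position; "eef_rot": TCP orientation; "force": force on the tool from outside, world axes, zero at the start; "moment": the same for the moment, N m; "opening": finger opening in m.
Only numpy, scipy, OpenCV 4.12 (cv2) and the standard library are available. Lean on these libraries where they do the work, as an engineer would, in place of code of your own. Each camera call takes 0.05 s, during which the arm holds its last target.

TASK

Lift the tin out of the steel channel and lay it on its side on the rubber mat, then roll it there until its label faces straight up and let go of it. Then take it across its round body and lay it in the empty cell of the grey cradle beside the other tin, label still facing up. Leave the other tin, the carton, the tape roll and the blue bin where they are.

Things in the scene. Friction and masses are not known exactly. Their poses are not given: they have to be found in the camera images.
- tin_center (a point): Plain closed aluminium tin lying on its side: a cylinder 60 mm in diameter, 60 mm long, flat ends, 0.2 to 0.35 kg, evenly filled. Point: its centre; its y axis is the cylinder's axis. At the start it lies in the channel with its label turned any way but up. On the mat it stays where it is left.
- tin_label (a point): White paper label with dark bars on the tin's round side, 44 mm along the tin, spanning about 64 degrees. Point: the label's middle, 30 mm from the tin's axis; z axis points straight out of the tin through the label (z up = label facing up), y axis along the tin's axis.
- channel_seat (a point): Fixed U-shaped steel channel. Point: centre of the tin resting in it, 36 mm above the bench; y = the tin's axis, z up. Two cheeks, inner faces 32 mm from the axis on the -x and +x sides, 48 mm long in y, rise 56 mm above the bench, so the tin's round side cannot be gripped. The tin's flat ends stick out about 6 mm past cheeks and base and are free to grip down to the bench.
- mat_top (a point): Fixed flat black rubber mat, 270 (x) by 130 (y) mm, 4 mm thick. Point: middle of its top face, z up. Stop bars at its two x ends, inner faces 125 mm from the middle, rise 8 mm above the top face. A tin laid with its axis along the mat's y rolls along the mat's x, its centre 30 mm above the top face.
- cradle_empty (a point): Empty cell of the grey cradle. Point: where the stored tin's centre must be, 38 mm above the bench; the tin's axis goes along this y axis (either way round), z up. Cell walls 34 mm from the point on the -y and +y sides, 60 mm long in x, rise 62 mm above the bench: no room for fingers at the tin's ends. The -x and +x sides are open above the rails.
- cradle: Fixed grey plastic cradle of two cells side by side along y, 84 (x) by 148 (y) mm. Point: centre of its underside, z up. The empty cell's middle is 36 mm towards +y, the full one's 36 mm towards -y. In each cell the tin rests on two low rails along y, 18 to 30 mm either side of the middle, top 14 mm above the bench.
- stock_tin_center (a point): Centre of the other tin, same size and look, stored label up in the second cell of the cradle; its y axis is its own axis. Leave it alone.
- carton_center (a point): Brown cardboard carton 90 x 70 x 50 mm (x, y, z), point at its centre. Leave it alone.
- tape_center (a point): Roll of clear tape lying flat, 90 mm in diameter, 24 mm high, point at its centre. Leave it alone.
- bin_center (a point): Blue plastic open bin 130 x 100 x 60 mm (x, y, z), point at its centre. Leave it alone.
Things that resemble listed ones, but are neither listed nor needed, are in the scene too. Leave any green look-alike of the part that bears tin_center alone. Several things look just like the cradle: the one meant starts nearest to the robot's base.

How it is judged:
By the outcome, as a careful person would: the job done as asked, in the order asked, and still so for the second after the job is handed in, with the robot touching nothing.
It also fails if it takes over 72 s, if anything falls off the work surface, if the arm or the gripper's body presses on something with over 40 N, if the wrist force passes 120 N, or if a joint passes its speed limit or range.

## Working session

There is one attempt and no reset: what is moved stays moved. The work goes in short steps, Python scripts to look and compute and a shell command to move; the robot and the scene stay as the last step left them, time stands still between calls to the robot, and variables do not carry over. Pictures are saved under pics/ and viewed, and the job is handed in when it is done.

```bash
ls; mkdir -p pics; cat > h.py <<'E'
import numpy as np, cv2
from workcell import observe, grab_frame, job_done, boxes_of
def ray(p,uv):
    d=np.array([(uv[0]-p["cx"])/p["fx"],(uv[1]-p["cy"])/p["fy"],1.0]); T=np.array(p["pose"]); 
    return T[:3,3], T[:3,:3]@d
def onz(p,uv,z):
    o,d=ray(p,uv); return o+d*(z-o[2])/d[2]
def proj(p,X):
    T=np.array(p["pose"]); c=T[:3,:3].T@(np.array(X)-T[:3,3]); return [p["fx"]*c[0]/c[2]+p["cx"],p["fy"]*c[1]/c[2]+p["cy"]]
def tri(ps,uvs):
    A=np.zeros((3,3));b=np.zeros(3)
    for p,uv in zip(ps,uvs):
        o,d=ray(p,uv); d=d/np.linalg.norm(d); M=np.eye(3)-np.outer(d,d); A+=M;b+=M@o
    return np.linalg.solve(A,b)
E
python3 - <<'E'
from h import *
for n in ["side","top","wrist"]:
    p=grab_frame(n); cv2.imwrite(f"pics/a_{n}.png",p["pixels"]); print(n,p["fx"],np.round(p["pose"],3).tolist())
    for k in ["tin_center","tin_label","channel_seat","mat_top","cradle_empty","cradle","stock_tin_center","carton_center","tape_center","bin_center"]:
        try: print(k,[([round(v) for v in r["uv"]],round(r["confidence"],2)) for r in boxes_of(p,k)])
        except Exception as e: print(k,e)
s=observe(); print(s["t"],s["qpos"],s["position"],s["eef_rot"])
E
```

```text
pics
side 387.2444203657501 [[0.999, -0.008, 0.042, 0.603], [-0.037, -0.663, 0.747, -0.833], [0.022, -0.748, -0.663, 0.774], [0.0, 0.0, 0.0, 1.0]]
tin_center [([326, 131], 0.89), ([288, 150], 0.85), ([288, 128], 0.64)]
tin_label [([328, 126], 0.62), ([285, 127], 0.43)]
channel_seat [([282, 158], 0.8)]
mat_top [([294, 216], 0.61)]
cradle_empty [([268, 279], 0.82), ([299, 358], 0.76)]
cradle [([271, 278], 0.91), ([294, 360], 0.59)]
stock_tin_center [([266, 291], 0.91), ([269, 279], 0.35)]
carton_center [([346, 157], 0.95)]
tape_center [([372, 271], 0.7)]
bin_center [([379, 208], 0.84)]
top 458.6366843980834 [[0.009, -0.997, 0.08, 0.557], [-1.0, -0.008, 0.01, -0.047], [-0.009, -0.08, -0.997, 1.403], [0.0, 0.0, 0.0, 1.0]]
tin_center [([174, 240], 0.77), ([176, 187], 0.76), ([212, 231], 0.73)]
tin_label [([176, 188], 0.7), ([169, 242], 0.68)]
channel_seat [([214, 243], 0.91)]
mat_top [([310, 230], 0.96)]
cradle_empty [([392, 247], 0.79), ([462, 225], 0.57)]
cradle [([465, 223], 0.88), ([390, 249], 0.57)]
stock_tin_center [([414, 251], 0.7)]
carton_center [([384, 165], 0.68), ([225, 171], 0.65)]
tape_center [([385, 161], 0.78), ([225, 170], 0.21)]
bin_center [([314, 148], 0.65), ([216, 221], 0.34)]
wrist 346.47451863230503 [[0.431, 0.863, 0.261, 0.165], [0.902, -0.413, -0.125, 0.532], [-0.0, 0.29, -0.957, 0.384], [0.0, 0.0, 0.0, 1.0]]
tin_center [([351, 384], 0.9)]
tin_label []
channel_seat [([262, 391], 0.73)]
mat_top []
cradle_empty []
cradle []
stock_tin_center []
carton_center []
tape_center []
bin_center []
1.65 [ 1.03939640e+00  3.50693827e-01  1.65179378e+00  3.59123525e-05
  1.13910923e+00 -8.45765581e-02] [0.23761291 0.49601051 0.40473831] [[-3.02418182e-05  4.32116507e-01  9.01817788e-01]
 [ 1.29185757e-05  9.01817789e-01 -4.32116507e-01]
 [-9.99999999e-01 -1.41778746e-06 -3.28549394e-05]]
```

View pics/a_side.png

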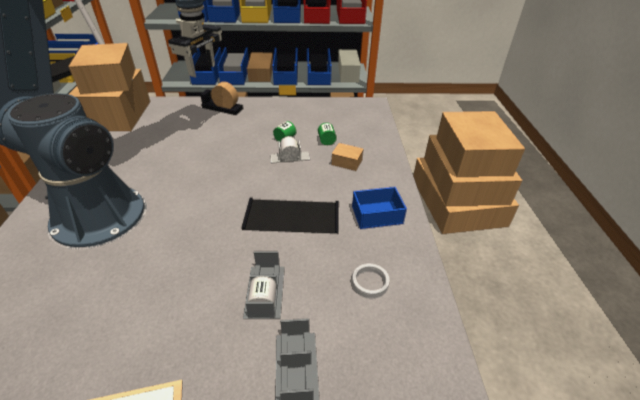

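View pics/a_top.png

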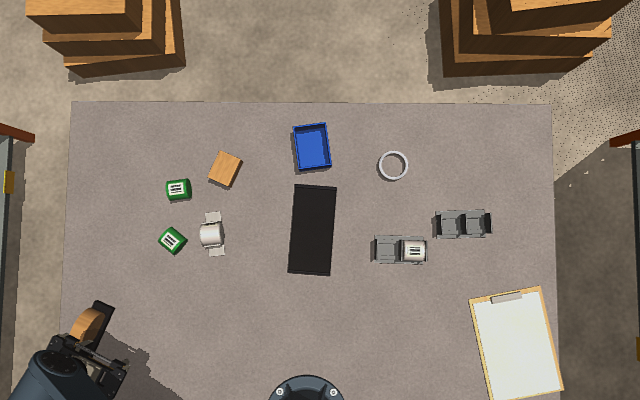

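View pics/a_wrist.png

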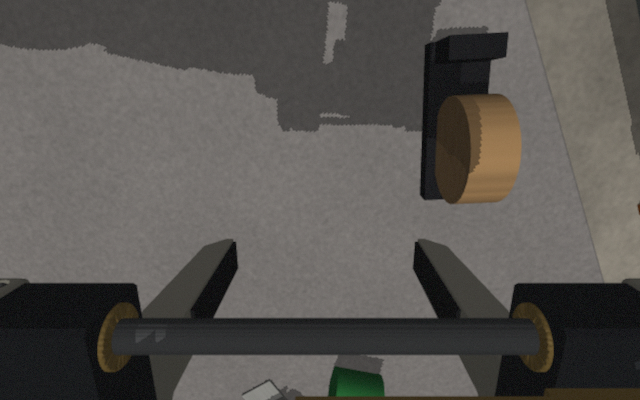

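```bash
python3 - <<'E'
import cv2
a=cv2.imread("pics/a_top.png"); cv2.imwrite("pics/a_topz1.png",cv2.resize(a[150:290,150:290],None,fx=4.2,fy=4.2,interpolation=cv2.INTER_CUBIC))
cv2.imwrite("pics/a_topz2.png",cv2.resize(a[170:300,340:530],None,fx=4.2,fy=4.2,interpolation=cv2.INTER_CUBIC))
a=cv2.imread("pics/a_side.png"); cv2.imwrite("pics/a_sidez1.png",cv2.resize(a[100:240,220:400],None,fx=4.2,fy=4.2,interpolation=cv2.INTER_CUBIC))
E
```

```text
(no output)
```

View pics/a_topz1.png

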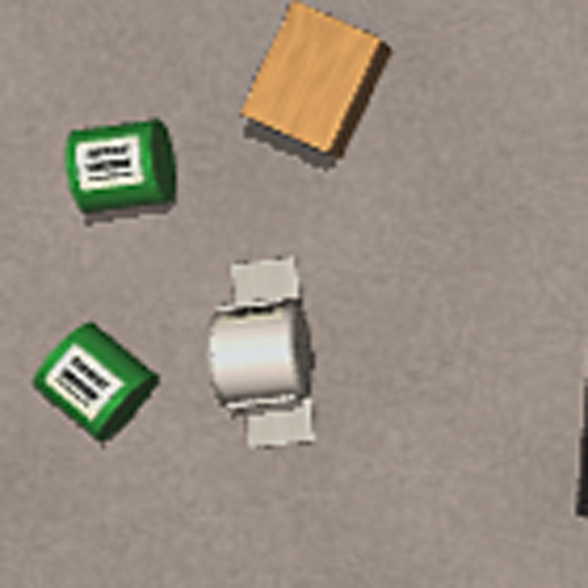

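View pics/a_topz2.png

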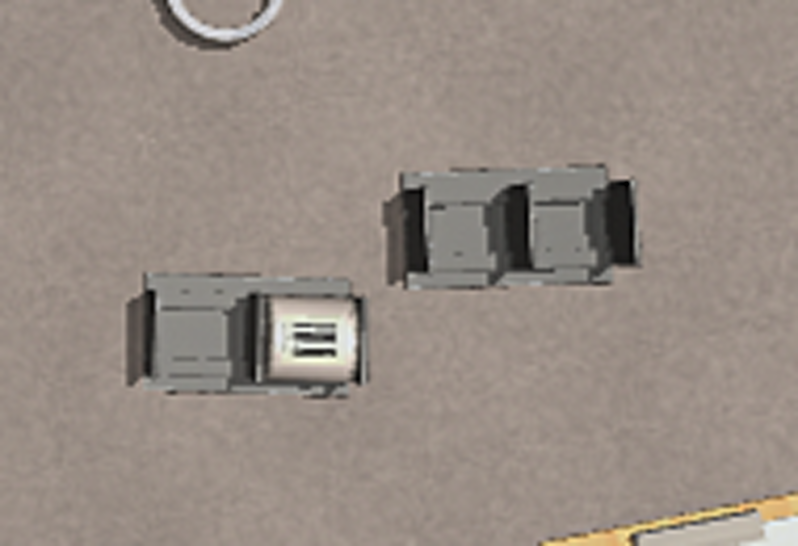

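View pics/a_sidez1.png

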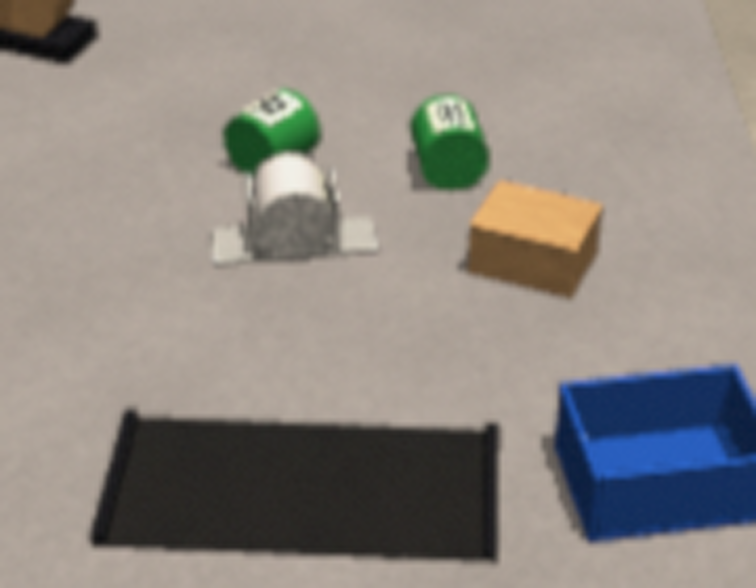

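```bash
cat >> h.py <<'E'
import pickle
def save(p,n): cv2.imwrite(f"pics/{n}.png",p["pixels"]); pickle.dump(p,open(f"pics/{n}.pkl","wb"))
def Tyaw(x,y,z,deg):
    a=np.deg2rad(deg); T=np.eye(4); T[:2,:2]=[[np.cos(a),-np.sin(a)],[np.sin(a),np.cos(a)]]; T[:3,3]=[x,y,z]; return T
def poly(img,p,T,pts,col,k,off):
    q=[(np.array(proj(p,(T@np.r_[a,1])[:3]))-off)*k+k/2-.5 for a in pts]
    cv2.polylines(img,[np.int32(np.round(np.array(q)*16))],True,col,1,cv2.LINE_AA,4)
def rect(x0,x1,y0,y1,z): return [[x0,y0,z],[x1,y0,z],[x1,y1,z],[x0,y1,z]]
def tinlines():
    t=np.linspace(0,2*np.pi,40)
    return [[[.03*np.cos(a),s*.03,.03*np.sin(a)] for a in t] for s in(-1,1)]
def zoom(p,u0,v0,w,h,k): return cv2.resize(p["pixels"][v0:v0+h,u0:u0+w],None,fx=k,fy=k,interpolation=cv2.INTER_CUBIC), np.array([u0,v0])
E
python3 - <<'E'
from h import *
for n in ["top","side"]: save(grab_frame(n),"b_"+n)
p=pickle.load(open("pics/b_top.pkl","rb"))
a=p["pixels"].astype(int)
m=(a.max(2)<60).astype(np.uint8); m[:, :280]=0; m[:,345:]=0; m[:180]=0; m[285:]=0
c=max(cv2.findContours(m,0,1)[0],key=cv2.contourArea); r=cv2.minAreaRect(c); b=cv2.boxPoints(r); print("mat",r)
w=[onz(p,q,.008) for q in b]; print(np.round(w,4))
for nm,q in dict(chU=(265,262),chL=(282,443)).items(): print(nm,onz(p,(150+q[0]/4.2,150+q[1]/4.2),.003))
# cradle 1 corners in zoom2 
for nm,q in dict(c1ul=(148,273),c1ur=(352,280),c1ll=(165,392),c1lr=(348,398),c2ul=(402,175),c2ur=(605,166)).items(): print(nm,onz(p,(340+q[0]/4.2,170+q[1]/4.2),.01))
E
```

```text
mat ((311.7970275878906, 229.63821411132812), (42.18307113647461, 89.19802856445312), 4.39870548248291)
[[ 0.4263  0.0615  0.008 ]
 [ 0.6955  0.0445  0.008 ]
 [ 0.6867 -0.0841  0.008 ]
 [ 0.4179 -0.0652  0.008 ]]
chU [0.60539562 0.29182684 0.003     ]
chL [0.47475121 0.27587276 0.003     ]
c1ul [ 0.54114578 -0.20275737  0.01      ]
c1ur [ 0.53748708 -0.34918376  0.01      ]
c1ll [ 0.45642453 -0.21486199  0.01      ]
c1lr [ 0.4534501  -0.34556465  0.01      ]
c2ul [ 0.61325086 -0.38587421  0.01      ]
c2ur [ 0.62102121 -0.53200427  0.01      ]
```

```bash
cat > ov.py <<'E'
from h import *
import sys
CH=(0.540,0.2838,7.0); MAT=(.5566,-.0108,-3.8); CR=(.497,-.276,-1.4)
exec(sys.argv[1]); tag=sys.argv[2]
def draw(n,u0,v0,w,h,k,out):
    p=pickle.load(open(f"pics/b_{n}.pkl","rb")); img,off=zoom(p,u0,v0,w,h,k)
    T=Tyaw(CH[0],CH[1],0,CH[2])
    for s in(-1,1): poly(img,p,T,rect(s*.032,s*.032,-.024,.024,.056),(0,0,255),k,off)
    T2=Tyaw(CH[0],CH[1],.036,CH[2])
    for l in tinlines(): poly(img,p,T2,l,(0,255,0),k,off)
    T=Tyaw(MAT[0],MAT[1],0,MAT[2]); poly(img,p,T,rect(-.125,.125,-.065,.065,.012),(0,255,255),k,off); poly(img,p,T,rect(-.135,.135,-.065,.065,.012),(0,0,255),k,off)
    T=Tyaw(CR[0],CR[1],0,CR[2])
    poly(img,p,T,rect(-.042,.042,-.074,.074,0),(0,0,255),k,off)
    for s in(-.07,-.002,.002,.07): poly(img,p,T,rect(-.03,.03,s,s,.062),(255,0,0),k,off)
    T2=Tyaw(*(T@[0,-.036,.038,1])[:3],CR[2])
    for l in tinlines(): poly(img,p,T2,l,(0,255,0),k,off)
    cv2.imwrite(f"pics/{out}_{tag}.png",img)
    return img
a=draw("top",180,200,70,65,5.5,"x"); b=draw("top",365,220,72,55,5.5,"x"); c=draw("side",260,125,70,45,5.5,"x"); d=draw("side",235,240,72,90,5.5,"x"); 
def pad(i,w,h): i=i[:h,:w]; return cv2.copyMakeBorder(i,0,h-i.shape[0],0,w-i.shape[1],0)
W=398
cv2.imwrite(f"pics/ov_{tag}.png",np.vstack([np.hstack([pad(a,W,300),pad(b,W,300)]),np.hstack([pad(c,W,300),pad(cv2.resize(d,None,fx=.6,fy=.6),W,300)])]))
draw("top",280,175,65,110,5,"mat")
E
python3 ov.py "" 1
```

```text
(no output)
```

View pics/ov_1.png

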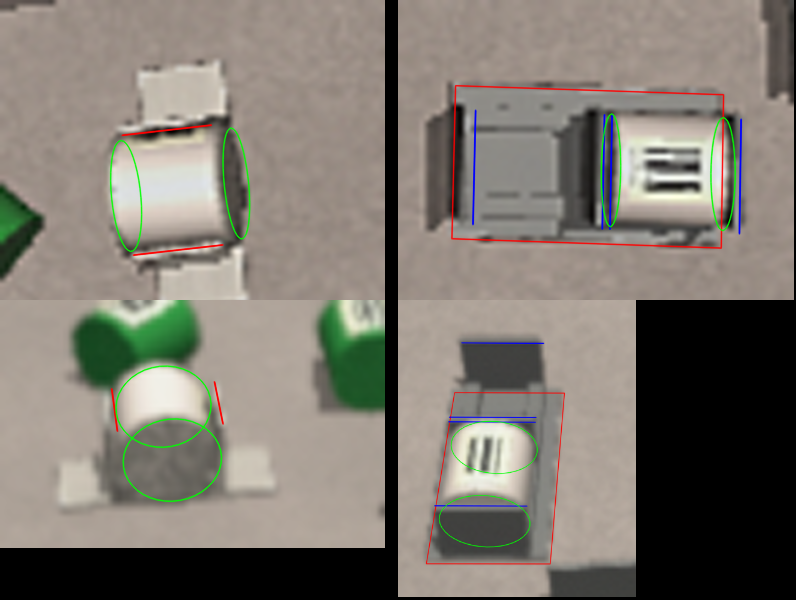

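View pics/mat_1.png

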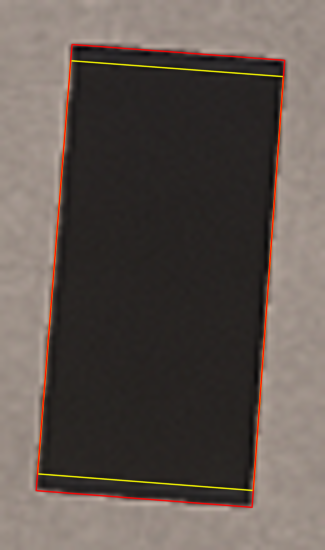

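```bash
python3 -m handwheel '{"gripper":[0.08,0.08,0.08,0.08,0.08,0.08,0.08,0.08],"offset":[[0.006,-0.008,0.045],[0.012,-0.015,0.091],[0.018,-0.023,0.136],[0.025,-0.031,0.182],[0.031,-0.038,0.227],[0.037,-0.046,0.273],[0.043,-0.053,0.318],[0.050,-0.061,0.363]],"delta_rot":[[-4,0,0],[-8,0,0],[-12,0,0],[-16,0,0],[-20,0,0],[-24.5,0,0],[-28.5,0,0],[-32.6,0,0]]}' 20
python3 - <<'E'
from h import *
s=observe(); print(s["t"],np.round(s["qpos"],3),s["position"],np.round(s["eef_rot"],3).tolist(),s["force"])
p=grab_frame("wrist"); save(p,"c_wrist")
E
```

```text
t: 2.55
position: [0.5401, 0.2828, 0.3547]
eef_rot: [[0.0, -0.125, 0.992], [0.0, 0.992, 0.125], [-1.0, 0.0, 0.0]]
force: [-0.2, -0.5, -0.3]
opening: 0.0799
2.55 [ 0.406  0.51   1.539  0.     1.092 -1.29 ] [0.54009911 0.28284361 0.35465708] [[0.0, -0.125, 0.992], [0.0, 0.992, 0.125], [-1.0, 0.0, 0.0]] [-0.19497838 -0.45547534 -0.31149558]
```

View pics/c_wrist.png

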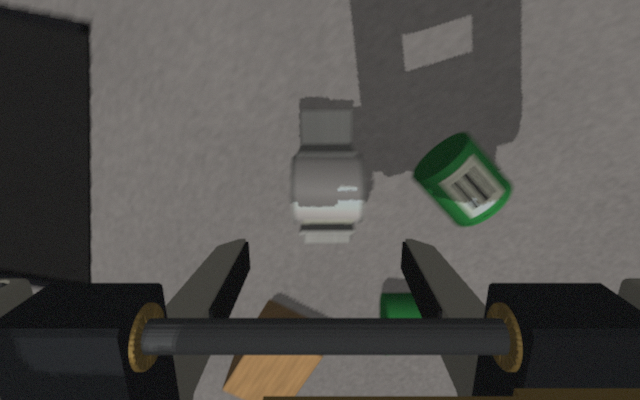

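```bash
cat > wv.py <<'E'
from h import *
import sys
f,x,y,z,d,u0,v0,w,h,k,out=sys.argv[1:]
p=pickle.load(open(f"pics/{f}.pkl","rb"));u0,v0,w,h=map(int,(u0,v0,w,h));k=float(k)
img,off=zoom(p,u0,v0,w,h,k); T=Tyaw(float(x),float(y),float(z),float(d))
for l in tinlines(): poly(img,p,T,l,(0,255,0),k,off)
for s in(-1,1): poly(img,p,T,rect(s*.032,s*.032,-.024,.024,.020),(0,0,255),k,off)
cv2.imwrite(f"pics/{out}.png",img)
E
python3 wv.py c_wrist .539 .284 .036 7 270 80 120 170 3.5 c1
```

```text
(no output)
```

View pics/c1.png

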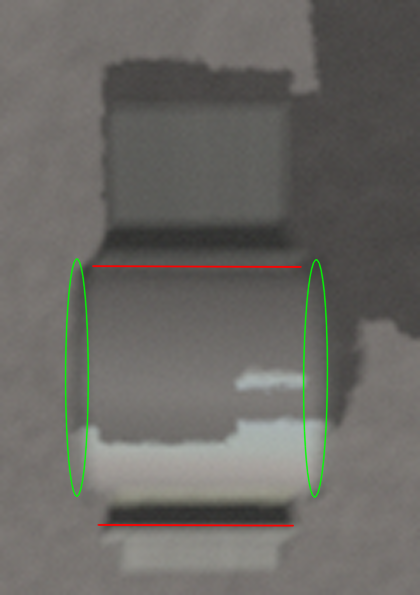

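```bash
python3 -m handwheel '{"gripper":[0.08,0.08,0.08,0.08,0.055,0.05,0.05,0.05],"offset":[[0.04,0.001,-0.001],[0.08,0.001,-0.001],[0.12,0.001,-0.001],[0.152,0.001,-0.001],[0.152,0.001,-0.001],[0.152,0.001,-0.001],[0.152,0.001,-0.001],[0.152,0.001,-0.001]],"delta_rot":[[0,0,0],[0,0,0],[0,0,0],[0,0,0],[0,0,0],[0,0,0],[0,0,0],[0,0,0]]}' 25
```

```text
t: 3.4
position: [0.5436, 0.2801, 0.2034]
eef_rot: [[0.004, -0.127, 0.992], [-0.0, 0.992, 0.127], [-1.0, -0.001, 0.004]]
force: [0.2, 1.3, 1.4]
opening: 0.0602
```

```bash
python3 - <<'E'
from h import *
s=observe(); print(s["t"],np.round(s["qpos"],3),s["position"],s["force"],s["moment"],s["opening"])
p=grab_frame("side"); save(p,"d_side"); 
s=observe(); print(s["t"],s["position"],s["opening"])
cv2.imwrite("pics/d1.png",zoom(p,240,80,130,110,5)[0])
E
```

```text
3.4 [ 0.4    0.717  1.614 -0.002  0.807 -1.296] [0.54359421 0.28013799 0.20338066] [0.21182978 1.26452257 1.41083374] [ 0.21548216 -0.0122749   0.02312267] 0.060189288080974325
3.45 [0.54360249 0.28011448 0.20329589] 0.059862249151455764
```

View pics/d1.png

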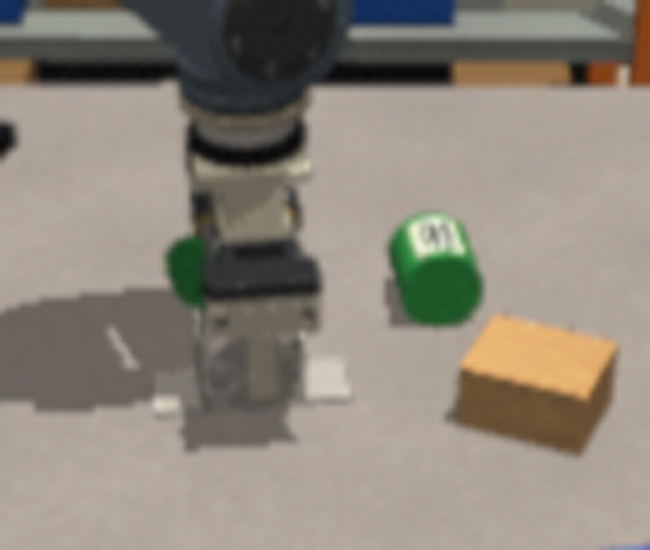

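```bash
python3 -m handwheel '{"gripper":[0.075,0.075,0.075,0.075,0.075,0.075,0.075,0.075],"offset":[[0,0,0],[0,0,0],[0,0,-0.002],[0,0,-0.004],[0,0,-0.004],[0,0,-0.004],[0,0,-0.004],[0,0,-0.004]],"delta_rot":[[0,0,0],[0,0,0],[0,0,0],[0,0,0],[0,0,0],[0,0,0],[0,0,0],[0,0,0]]}' 25
python3 - <<'E'
from h import *
s=observe(); print(s["t"],np.round(s["qpos"],3),np.round(s["qvel"],3),s["position"],s["force"],s["moment"],s["opening"])
p=grab_frame("wrist"); save(p,"d_wrist"); 
s=observe(); print(s["t"],s["position"],s["opening"])
E
```

```text
t: 4.25
position: [0.5397, 0.2796, 0.2032]
eef_rot: [[0.004, -0.127, 0.992], [-0.0, 0.992, 0.127], [-1.0, -0.001, 0.004]]
force: [0.6, 0.7, -0.2]
opening: 0.0748
4.25 [ 0.402  0.712  1.625 -0.002  0.801 -1.295] [-0.002 -0.001  0.001  0.     0.001  0.   ] [0.53968412 0.27959945 0.20323833] [ 0.58859342  0.70479438 -0.2185211 ] [ 0.08343766 -0.03126599  0.01196312] 0.07479616051583689
4.3 [0.53970356 0.27959767 0.20323836] 0.07463072754894201
```

View pics/d_wrist.png

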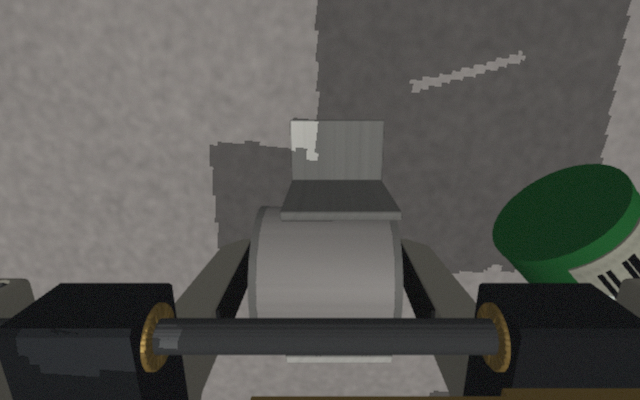

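```bash
python3 -m handwheel '{"gripper":[0.05,0.05,0.05,0.05,0.05,0.05,0.05,0.05],"offset":[[0,0,0],[0,0,0],[0,0,0],[-0.01,0,0],[-0.04,0,0],[-0.07,0,0],[-0.1,0,0],[-0.13,0,0]],"delta_rot":[[0,0,0],[0,0,0],[0,0,0],[0,0,0],[0,0,0],[0,0,0],[0,0,0],[0,0,0]]}' 30
python3 - <<'E'
from h import *
s=observe(); print(s["t"],np.round(s["qpos"],3),s["position"],s["force"],s["moment"],s["opening"])
p=grab_frame("side"); save(p,"e_side"); q=grab_frame("top"); save(q,"e_top");
s=observe(); print(s["t"],s["position"],s["opening"])
cv2.imwrite("pics/e1.png",np.hstack([zoom(p,250,70,80,100,5)[0],zoom(q,150,180,80,100,5)[0]]))
w=grab_frame("wrist"); save(w,"e_wrist")
E
```

```text
t: 5.1
position: [0.5388, 0.2795, 0.3349]
eef_rot: [[0.004, -0.127, 0.992], [-0.0, 0.992, 0.127], [-1.0, -0.001, 0.004]]
force: [0.3, 0.4, -2.8]
opening: 0.0598
5.1 [ 0.402  0.528  1.564 -0.002  1.046 -1.295] [0.5388174  0.27952856 0.33487044] [ 0.25426847  0.37764443 -2.8415485 ] [ 0.05427976 -0.0141298   0.0092148 ] 0.059806826479135544
5.2 [0.53967258 0.27987997 0.33758628] 0.05990229543559156
```

View pics/e1.png

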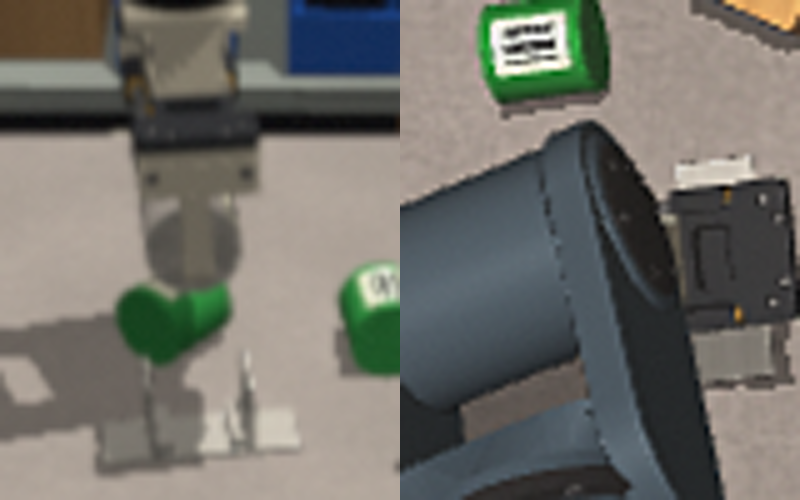

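View pics/e_wrist.png

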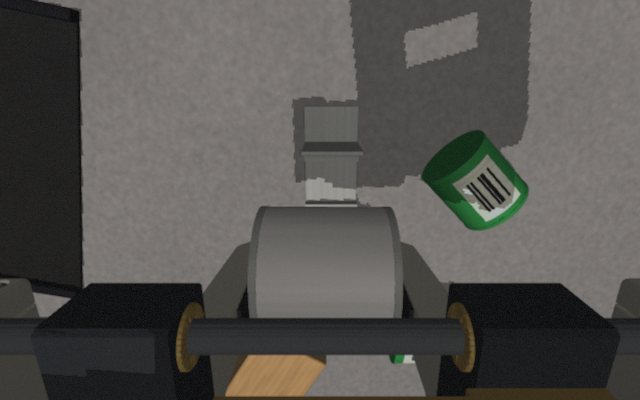

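```bash
python3 -m handwheel '{"gripper":[0.05,0.05,0.05,0.05,0.05,0.05,0.05,0.05],"offset":[[0,-0.04,0.004],[0.01,-0.085,0.008],[0.02,-0.13,0.012],[0.03,-0.175,0.016],[0.04,-0.22,0.02],[0.055,-0.26,0.025],[0.07,-0.29,0.029],[0.077,-0.3,0.029]],"delta_rot":[[1,0,0],[3,0,0],[5,0,0],[7,0,0],[9,0,0],[10,0,0],[11,0,0],[11,0,0]]}' 30
python3 - <<'E'
from h import *
s=observe(); print(s["t"],np.round(s["qpos"],3),np.round(s["qvel"],3),s["position"],s["force"],s["opening"])
q=grab_frame("wrist"); save(q,"f_wrist");
s=observe(); print(s["t"],s["position"],np.round(s["eef_rot"],3).tolist())
E
```

```text
t: 6.05
position: [0.6061, -0.0168, 0.255]
eef_rot: [[0.003, 0.068, 0.998], [0.001, 0.998, -0.068], [-1.0, 0.001, 0.003]]
force: [-0.5, 0.2, -3.1]
opening: 0.06
6.05 [-0.105  0.632  1.614  0.002  0.893 -1.609] [-0.112  0.095 -0.003  0.016 -0.093 -0.148] [ 0.60613683 -0.01679562  0.25498129] [-0.45697408  0.23199581 -3.06708172] 0.05999210466986611
6.1 [ 0.60591859 -0.01665545  0.25458282] [[0.002, 0.067, 0.998], [0.001, 0.998, -0.067], [-1.0, 0.001, 0.002]]
```

View pics/f_wrist.png

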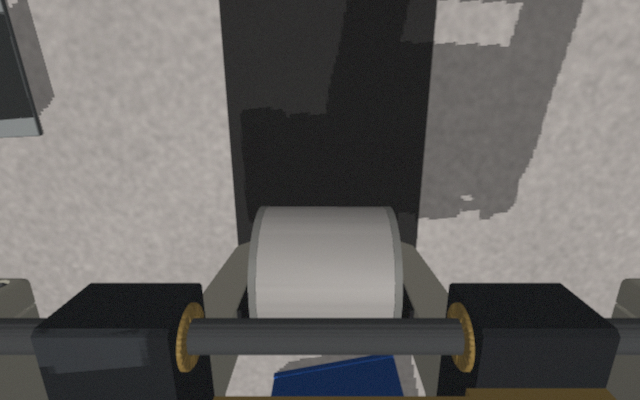

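```bash
python3 -m handwheel '{"gripper":[0.05,0.05,0.05,0.05,0.05,0.05,0.05,0.05],"offset":[[0.02,0,0],[0.035,0,0],[0.043,0,0],[0.048,0,0],[0.051,0,0],[0.052,0,0],[0.053,0,0],[0.053,0,0]],"delta_rot":[[0,0,0],[0,0,0],[0,0,0],[0,0,0],[0,0,0],[0,0,0],[0,0,0],[0,0,0]]}' 30
python3 - <<'E'
from h import *
s=observe(); print(s["t"],np.round(s["qpos"],3),s["position"],s["force"],s["moment"],s["opening"])
E
```

```text
t: 6.9
position: [0.6061, -0.0166, 0.2019]
eef_rot: [[0.003, 0.067, 0.998], [0.001, 0.998, -0.067], [-1.0, 0.001, 0.003]]
force: [0.3, -0.7, -2.9]
opening: 0.06
6.9 [-0.104  0.712  1.629  0.002  0.797 -1.61 ] [ 0.60609967 -0.01656854  0.20185579] [ 0.26157526 -0.68691803 -2.86222259] [-0.04737067  0.01606529 -0.00598407] 0.05996446357326578
```

```bash
python3 -m handwheel '{"gripper":[0.05,0.05,0.05,0.05,0.05,0.05,0.05,0.05],"offset":[[0.001,0,0],[0.002,0,-0.022],[0.005,0,-0.044],[0.0105,0,-0.065],[0.0175,0,-0.086],[0.0265,0,-0.106],[0.0375,0,-0.124],[0.05,0,-0.142]],"delta_rot":[[0,0,0],[0,-6.4,0],[0,-12.9,0],[0,-19.3,0],[0,-25.7,0],[0,-32.1,0],[0,-38.6,0],[0,-45,0]]}' 30
python3 - <<'E'
from h import *
s=observe(); print(s["t"],np.round(s["qpos"],3),s["position"],s["force"],s["moment"],s["opening"])
p=grab_frame("side"); save(p,"g_side"); q=grab_frame("top"); save(q,"g_top");
s=observe(); print(s["t"],s["position"],np.round(s["eef_rot"],3).tolist(),s["force"]); R=np.array(s["eef_rot"]); print("C",np.array(s["position"])+.167*R[:,0])
cv2.imwrite("pics/g1.png",np.hstack([zoom(p,220,150,130,100,3)[0],zoom(q,250,180,130,100,3)[0]]))
E
```

```text
t: 7.7
position: [0.5151, -0.0146, 0.1967]
eef_rot: [[0.493, 0.051, 0.869], [0.002, 0.998, -0.06], [-0.87, 0.031, 0.492]]
force: [-0.1, -0.3, -3.1]
opening: 0.06
7.7 [-0.131  0.578  1.994  0.848  0.088 -2.471] [ 0.51506316 -0.01464045  0.19668977] [-0.11185086 -0.26121612 -3.09971387] [ 0.0489295   0.55149056 -0.00615078] 0.060010868732153846
7.8 [ 0.51526684 -0.01469031  0.19718022] [[0.493, 0.052, 0.868], [0.002, 0.998, -0.06], [-0.87, 0.031, 0.492]] [ 0.77751649 -0.41035799 -3.41168549]
C [ 0.59765851 -0.01441348  0.05191999]
```

View pics/g1.png

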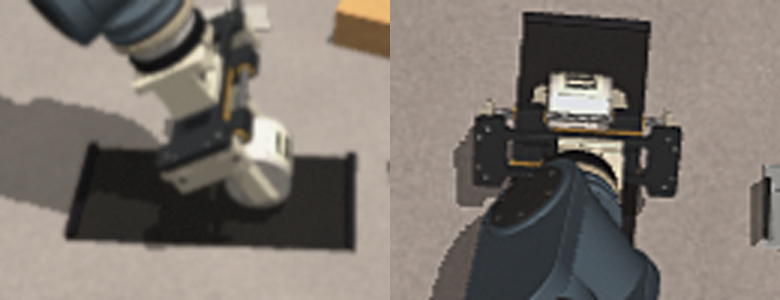

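```bash
python3 - <<'E'
from h import *
p=pickle.load(open("pics/g_side.pkl","rb"));q=pickle.load(open("pics/g_top.pkl","rb"))
cv2.imwrite("pics/g2.png",np.hstack([zoom(p,280,180,45,45,8.8)[0],zoom(q,295,198,45,45,8.8)[0]]))
E
```

```text
(no output)
```

View pics/g2.png

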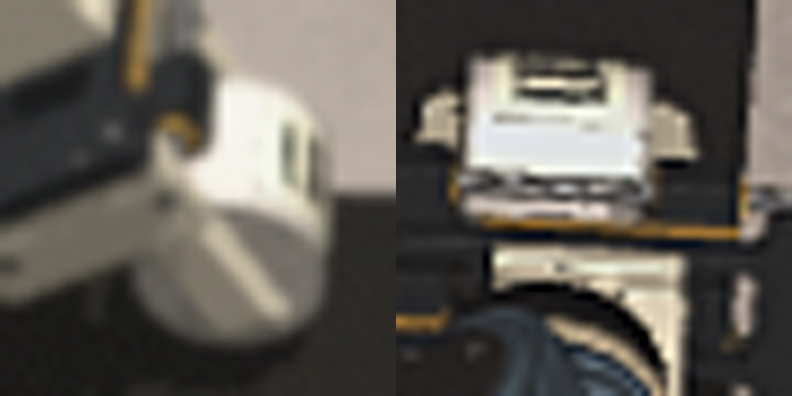

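```bash
cat >> h.py <<'E'
def cylang(p,uv,C,yaw,r=.03):
    """angle from up toward local +x (deg) where pixel ray hits tin; plus position along axis"""
    T=Tyaw(*C,yaw); o,d=ray(p,uv); o=T[:3,:3].T@(o-np.array(C)); d=T[:3,:3].T@d
    a=d[0]**2+d[2]**2;b=o[0]*d[0]+o[2]*d[2];c=o[0]**2+o[2]**2-r*r
    D=b*b-a*c
    if D<0: return None
    t=(-b-np.sqrt(D))/a; X=o+t*d; return round(float(np.degrees(np.arctan2(X[0],X[2]))),1), round(float(X[1]),4)
E
python3 - <<'E'
from h import *
q=pickle.load(open("pics/g_top.pkl","rb")); C=[.5977,-.0144,.052]
print(proj(q,C))
for v in (50,55,60,65,72,80,95,118,140,180,200): print(v,[cylang(q,(295+(562-396+.5-4.4)/8.8,198+(v+.5-4.4)/8.8),C,-3.8)])
p=pickle.load(open("pics/g_side.pkl","rb"))
for uv in ((285,145),(315,155),(265,130),(325,140)): print(uv,cylang(p,(280+(uv[0]-4)/8.8,180+(uv[1]-4)/8.8),C,-3.8))
E
```

```text
[np.float64(312.776750048329), np.float64(215.29386531522238)]
50 [None]
55 [None]
60 [None]
65 [None]
72 [(67.1, -0.0)]
80 [(55.5, -0.0004)]
95 [(40.6, -0.0009)]
118 [(23.2, -0.0016)]
140 [(8.7, -0.0022)]
180 [(-16.4, -0.0032)]
200 [(-29.9, -0.0036)]
(285, 145) (27.1, -0.0006)
(315, 155) (49.9, 0.0037)
(265, 130) (13.8, 0.0034)
(325, 140) (58.6, 0.0155)
```

```bash
cat >> h.py <<'E'
from scipy.spatial.transform import Rotation as Ro
def Rt(yaw,tau):
    """tool orientation: jaw axis = y of frame with this yaw (deg), body leaning tau deg toward its +x"""
    T=Tyaw(0,0,0,yaw)[:3,:3]; t=np.deg2rad(tau); up=T@[np.sin(t),0,np.cos(t)]; y=T[:,1]; x=-up; return np.c_[x,y,np.cross(x,y)]
def rows(path,s=None,L=.167):
    """path: list of (C, yaw, tau): grasp-point positions"""
    s=s or observe(); P=np.array(s["position"]); R=np.array(s["eef_rot"]); o=[];d=[]
    for C,yaw,tau in path:
        R1=Rt(yaw,tau); P1=np.array(C)-L*R1[:,0]
        o.append((R.T@(P1-P)).round(4).tolist()); d.append(Ro.from_matrix(R.T@R1).as_rotvec(degrees=True).round(1).tolist())
    print('"offset":',o,',"delta_rot":',d); print("C now",(P+L*R[:,0]).round(4),"tau",np.degrees(np.arcsin(-R[0,0])).round(1))
def lin(a,b,n): return [np.array(a)+(np.array(b)-np.array(a))*(i+1)/n for i in range(n)]
E
python3 - <<'E'
from h import *
c0=[.5977,-.0144,.052]; c1=[.5977,-.0144,.0335]
rows([(c,-3.8,t) for c,t in zip(lin(c0,c1,6)+[c1,c1],[-28,-26,-24,-22,-20,-19.5,-19.5,-19.5])])
E
```

```text
"offset": [[0.0028, 0.0057, 0.0029], [0.0057, 0.0056, 0.0072], [0.0089, 0.0055, 0.0115], [0.0122, 0.0054, 0.0158], [0.0157, 0.0053, 0.02], [0.0187, 0.0052, 0.02], [0.0187, 0.0052, 0.02], [0.0187, 0.0052, 0.02]] ,"delta_rot": [[-0.1, 1.5, -2.0], [-0.1, 3.5, -2.0], [-0.1, 5.5, -2.0], [-0.0, 7.5, -2.0], [0.0, 9.5, -2.0], [0.0, 10.0, -2.0], [0.0, 10.0, -2.0], [0.0, 10.0, -2.0]]
C now [ 0.5977 -0.0144  0.0519] tau -29.6
```

```bash
python3 -m handwheel '{"gripper":[0.05,0.05,0.05,0.05,0.05,0.05,0.05,0.05],"offset":[[0.003,0.003,0.003],[0.006,0.006,0.007],[0.009,0.0055,0.0115],[0.012,0.0055,0.016],[0.0155,0.0055,0.02],[0.0185,0.005,0.02],[0.0185,0.005,0.02],[0.0185,0.005,0.02]],"delta_rot":[[0,1.5,-1],[0,3.5,-2],[0,5.5,-2],[0,7.5,-2],[0,9.5,-2],[0,10,-2],[0,10,-2],[0,10,-2]]}' 30
python3 - <<'E'
from h import *
s=observe(); print(s["t"],np.round(s["qpos"],3),np.round(s["qvel"],3),s["force"],s["moment"],s["opening"])
rows([((.5977,-.0144,.0335),-3.8,-19.5)])
E
```

```text
t: 8.6
position: [0.5425, -0.011, 0.1915]
eef_rot: [[0.335, 0.067, 0.94], [-0.024, 0.998, -0.062], [-0.942, -0.002, 0.336]]
force: [1.4, -0.2, 0.9]
opening: 0.06
8.6 [-0.108  0.622  1.887  0.044  0.29  -1.652] [-0.001 -0.001  0.003  0.015  0.    -0.017] [ 1.35492872 -0.17353422  0.90498336] [-0.0429843  -0.37611013 -0.07629293] 0.06003128095914218
"offset": [[0.0004, 0.0003, -0.0006]] ,"delta_rot": [[0.0, 0.1, 0.1]]
C now [ 0.5985 -0.015   0.0342] tau -19.6
```

```bash
python3 - <<'E'
from h import *
c=np.array([.5980,-.0145,.0345])
rows([(c,-3.8,t) for t in [-19.5,-18,-10,-2,6,14,22,30]])
E
```

```text
"offset": [[-0.0004, 0.0002, 0.0], [-0.0004, 0.0002, 0.0044], [0.0019, 0.0002, 0.0276], [0.0074, 0.0002, 0.0502], [0.016, 0.0002, 0.0719], [0.0276, 0.0002, 0.0921], [0.0418, 0.0003, 0.1106], [0.0584, 0.0003, 0.1269]] ,"delta_rot": [[0.0, 0.1, 0.1], [0.0, 1.6, 0.1], [-0.0, 9.6, 0.1], [-0.0, 17.6, 0.1], [-0.0, 25.6, 0.1], [-0.0, 33.6, 0.1], [-0.0, 41.6, 0.1], [-0.0, 49.6, 0.1]]
C now [ 0.5985 -0.015   0.0342] tau -19.6
```

```bash
python3 -m handwheel '{"gripper":[0.085,0.085,0.085,0.085,0.085,0.085,0.085,0.085],"offset":[[0,0,0],[0,0,0.004],[0.002,0,0.0275],[0.0075,0,0.05],[0.016,0,0.072],[0.0275,0,0.092],[0.042,0,0.1105],[0.0585,0,0.127]],"delta_rot":[[0,0,0],[0,1.5,0],[0,9.5,0],[0,17.5,0],[0,25.5,0],[0,33.5,0],[0,41.5,0],[0,49.5,0]]}' 30
python3 - <<'E'
from h import *
s=observe(); print(s["t"],np.round(s["qpos"],3),np.round(s["qvel"],3),s["force"],s["moment"],s["opening"])
q=grab_frame("wrist"); save(q,"i_wrist"); p=grab_frame("side"); save(p,"i_side")
cv2.imwrite("pics/i1.png",np.hstack([zoom(q,160,80,320,260,1.7)[0][:440],cv2.resize(zoom(p,260,160,50,86,5)[0],(250,440))]))
rows([((.5977,-.0144,.0335),-3.8,-19.5)])
E
```

```text
t: 9.4
position: [0.6822, -0.0206, 0.1792]
eef_rot: [[-0.501, 0.067, 0.863], [0.031, 0.998, -0.06], [-0.865, -0.004, -0.502]]
force: [-0.6, -0.3, -0.3]
opening: 0.085
9.4 [-0.096  0.942  1.248 -0.018  1.478 -1.592] [ 0.011  0.732 -1.089 -0.026  1.753  0.012] [-0.56091772 -0.32538945 -0.32494887] [-0.01142226 -0.23177645  0.03128773] 0.08498052349252484
"offset": [[0.0581, 0.0004, -0.1287]] ,"delta_rot": [[-0.1, -49.7, 0.2]]
C now [ 0.5984 -0.0154  0.0321] tau 30.1
```

View pics/i1.png

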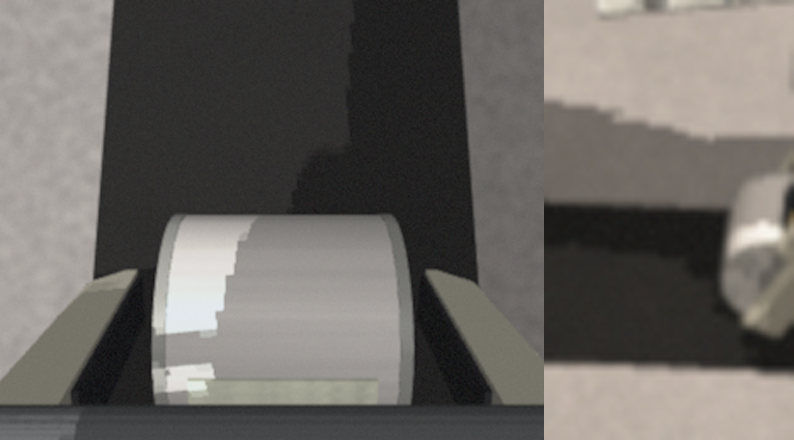

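```bash
python3 - <<'E'
from h import *
q=pickle.load(open("pics/i_wrist.pkl","rb"))
C=[.598,-.0145,.034]
for v in (215,378,381): print(v,cylang(q,(160+285/1.7,80+v/1.7),C,-3.8))
s=observe(); print(s["t"],s["position"]); rows([(C,-3.8,30)])
E
```

```text
215 None
378 (25.1, 0.001)
381 (26.6, 0.001)
9.5 [ 0.68216711 -0.02059567  0.17644445]
"offset": [[-0.0014, 0.0005, -0.0019]] ,"delta_rot": [[-0.1, -0.2, 0.1]]
C now [ 0.5984 -0.0154  0.0321] tau 30.1
```

```bash
python3 - <<'E'
from h import *
q=pickle.load(open("pics/i_wrist.pkl","rb"))
for C in ([.598,-.0145,.034],[.5965,-.0145,.034],[.5995,-.0145,.034]):
  print([ (v,cylang(q,(160+285/1.7,80+v/1.7),C,-3.8)) for v in (212,216,220,224,380)])
c=np.array([.598,-.0145,.0335]); ex=np.array([np.cos(np.deg2rad(3.8)),-np.sin(np.deg2rad(3.8)),0])
T=[33,33,33,33,33,33,33]
print("next"); rows([(c,-3.8,t) for t in (33,)])
E
```

```text
[(212, None), (216, None), (220, (-64.1, 0.0011)), (224, (-57.5, 0.0011)), (380, (26.1, 0.001))]
[(212, (-71.9, 0.0012)), (216, (-61.3, 0.0012)), (220, (-55.4, 0.0012)), (224, (-50.8, 0.0012)), (380, (29.4, 0.0011))]
[(212, None), (216, None), (220, None), (224, (-67.6, 0.001)), (380, (22.8, 0.0009))]
next
"offset": [[-0.0008, 0.0005, 0.0071]] ,"delta_rot": [[-0.2, 2.8, 0.1]]
C now [ 0.5984 -0.0154  0.0321] tau 30.1
```

```bash
python3 - <<'E'
from h import *
rows([((.598,-.0145,.034),-3.8,t) for t in (34,38)])
E
```

```text
"offset": [[-0.0011, 0.0005, 0.0098], [0.0001, 0.0006, 0.0214]] ,"delta_rot": [[-0.2, 3.8, 0.1], [-0.2, 7.8, 0.1]]
C now [ 0.5984 -0.0154  0.0321] tau 30.1
```

```bash
python3 -m handwheel '{"gripper":[0.085,0.085,0.085,0.085,0.05,0.05,0.05,0.05],"offset":[[-0.001,0.0005,0.01],[0,0.0005,0.0215],[0,0.0005,0.0215],[0,0.0005,0.0215],[0,0.0005,0.0215],[0,0.0005,0.0215],[0,0.0005,0.0215],[0,0.0005,0.0215]],"delta_rot":[[0,3.8,0],[0,7.8,0],[0,7.8,0],[0,7.8,0],[0,7.8,0],[0,7.8,0],[0,7.8,0],[0,7.8,0]]}' 30
python3 - <<'E'
from h import *
s=observe(); print(s["t"],np.round(s["qpos"],3),s["force"],s["moment"],s["opening"])
R=np.array(s["eef_rot"]);c=np.array(s["position"])+.167*R[:,0]; c[2]=.0338
ex=np.array([np.cos(np.deg2rad(3.8)),-np.sin(np.deg2rad(3.8)),0])
A=[7.5*i for i in range(1,9)]
rows([(c-ex*.03*np.deg2rad(a),-3.8,38-a) for a in A])
E
```

```text
t: 10.3
position: [0.7007, -0.0214, 0.166]
eef_rot: [[-0.613, 0.067, 0.787], [0.039, 0.998, -0.055], [-0.789, -0.003, -0.615]]
force: [-0.0, -0.3, 1.0]
opening: 0.06
10.3 [-0.094  1.017  1.143 -0.019  1.644 -1.591] [-0.02283983 -0.2988989   1.03013238] [ 0.05684255 -0.09705967  0.07236129] 0.06004899912740674
"offset": [[0.0042, -0.0004, -0.0244], [0.0108, -0.0005, -0.0489], [0.0202, -0.0005, -0.0727], [0.0323, -0.0005, -0.0954], [0.0468, -0.0006, -0.1167], [0.0636, -0.0006, -0.1362], [0.0824, -0.0006, -0.1538], [0.103, -0.0006, -0.169]] ,"delta_rot": [[-0.2, -7.4, 0.1], [-0.1, -14.9, 0.1], [-0.1, -22.4, 0.1], [-0.1, -29.9, 0.2], [-0.1, -37.4, 0.2], [-0.1, -44.9, 0.2], [-0.1, -52.4, 0.2], [-0.1, -59.9, 0.2]]
C now [ 0.5983 -0.0149  0.0343] tau 37.8
```

```bash
python3 -m handwheel '{"gripper":[0.05,0.05,0.05,0.05,0.05,0.05,0.05,0.05],"offset":[[0.004,0,-0.0245],[0.011,-0.0005,-0.049],[0.02,-0.0005,-0.0725],[0.032,-0.0005,-0.0955],[0.047,-0.0005,-0.1165],[0.0635,-0.0005,-0.136],[0.0635,-0.0005,-0.136],[0.0635,-0.0005,-0.136]],"delta_rot":[[0,-7.5,0],[0,-15,0],[0,-22.5,0],[0,-30,0],[0,-37.5,0],[0,-45,0],[0,-45,0],[0,-45,0]]}' 30
python3 - <<'E'
from h import *
s=observe(); print(s["t"],np.round(s["qpos"],3),s["force"],s["moment"],s["opening"])
R=np.array(s["eef_rot"]);c=np.array(s["position"])+.167*R[:,0]; c[2]=.0338
ex=np.array([np.cos(np.deg2rad(3.8)),-np.sin(np.deg2rad(3.8)),0])
A=[5,10,15]
rows([(c-ex*.03*np.deg2rad(a),-3.8,-7-a) for a in A])
p=grab_frame("top"); save(p,"j_top"); cv2.imwrite("pics/j1.png",zoom(p,285,195,60,50,10)[0])
E
```

```text
t: 11.1
position: [0.5544, -0.0119, 0.2001]
eef_rot: [[0.122, 0.067, 0.99], [-0.012, 0.998, -0.066], [-0.993, -0.003, 0.122]]
force: [-4.3, 0.2, 7.9]
opening: 0.0595
11.1 [-0.106  0.635  1.803  0.002  0.581 -1.611] [-4.28633612  0.21427837  7.86864053] [0.25317605 0.72910122 0.01366435] 0.05952477384582112
"offset": [[0.0009, -0.0006, -0.0172], [0.0025, -0.0006, -0.0342], [0.0053, -0.0006, -0.051]] ,"delta_rot": [[-0.0, -5.0, 0.2], [-0.0, -10.0, 0.2], [-0.0, -15.0, 0.2]]
C now [ 0.5747 -0.0139  0.0344] tau -7.0
```

View pics/j1.png

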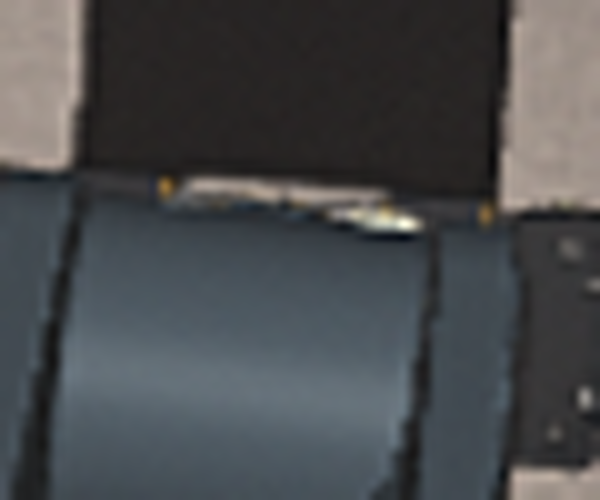

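```bash
python3 -m handwheel '{"gripper":[0.05,0.05,0.05,0.05,0.085,0.085,0.085,0.085],"offset":[[0.001,0,-0.017],[0.0025,0,-0.034],[0.005,0,-0.051],[0.005,0,-0.051],[0.005,0,-0.051],[0.005,0,-0.051],[0.005,0,-0.051],[0.005,0,-0.051]],"delta_rot":[[0,-5,0],[0,-10,0],[0,-15,0],[0,-15,0],[0,-15,0],[0,-15,0],[0,-15,0],[0,-15,0]]}' 30
python3 - <<'E'
from h import *
s=observe(); print(s["t"],np.round(s["qpos"],3),s["force"],s["moment"],s["opening"])
R=np.array(s["eef_rot"]);c=np.array(s["position"])+.167*R[:,0]; up=-R[:,0]
rows([(c+up*.1,-3.8,-22),(c+up*.18,-3.8,-5)])
E
```

```text
t: 11.95
position: [0.5052, -0.0086, 0.1887]
eef_rot: [[0.373, 0.067, 0.925], [-0.028, 0.998, -0.061], [-0.927, -0.003, 0.374]]
force: [0.6, 0.4, -0.6]
opening: 0.0837
11.95 [-0.112  0.584  1.992  0.075  0.182 -1.687] [ 0.598457    0.40449223 -0.63591971] [ 0.00741705  0.14395962 -0.01535802] 0.08374142312201283
"offset": [[-0.1, -0.0006, -0.0001], [-0.1727, -0.0006, 0.0487]] ,"delta_rot": [[0.0, -0.0, 0.2], [-0.0, 17.0, 0.2]]
C now [ 0.5675 -0.0133  0.0338] tau -21.9
```

```bash
python3 - <<'E'
from h import *
s=observe()
R=np.array(s["eef_rot"]);c=np.array(s["position"])+.167*R[:,0]
rows([(np.array([.53,-.011,.15]),-3.8,-17),([.535,-.012,.18],-3.8,-9),([.55,-.012,.19],-3.8,0)])
E
```

```text
"offset": [[-0.1211, -0.0012, 0.023], [-0.1434, -0.0019, 0.062], [-0.1393, -0.0009, 0.1046]] ,"delta_rot": [[0.0, 5.0, 0.2], [-0.0, 13.0, 0.2], [-0.0, 22.0, 0.2]]
C now [ 0.5675 -0.0133  0.0338] tau -21.9
```

```bash
python3 -m handwheel '{"gripper":[0.088,0.088,0.088,0.088,0.088,0.088,0.088,0.088],"offset":[[-0.03,0,0],[-0.07,0,0],[-0.105,0,0.005],[-0.121,0,0.023],[-0.143,0,0.062],[-0.139,0,0.105],[-0.139,0,0.105],[-0.139,0,0.105]],"delta_rot":[[0,0,0],[0,0,0],[0,0,0],[0,5,0],[0,13,0],[0,21.5,0],[0,22,0],[0,22,0]]}' 30
python3 - <<'E'
from h import *
s=observe(); print(s["t"],np.round(s["qpos"],3),s["position"],s["opening"])
p=grab_frame("wrist"); save(p,"k_wrist"); 
q=grab_frame("side"); save(q,"k_side"); 
cv2.imwrite("pics/k1.png",np.hstack([zoom(p,200,60,240,280,1.6)[0],cv2.resize(zoom(q,240,165,90,90,4.4)[0],(396,448))]))
E
```

```text
t: 12.75
position: [0.5515, -0.0111, 0.357]
eef_rot: [[-0.001, 0.067, 0.998], [-0.003, 0.998, -0.067], [-1.0, -0.003, -0.001]]
force: [-0.5, 0.1, 0.1]
opening: 0.0879
12.75 [-0.104  0.408  1.696 -0.004  1.038 -1.606] [ 0.55145786 -0.01114288  0.35696544] 0.08787625488433372
```

View pics/k1.png

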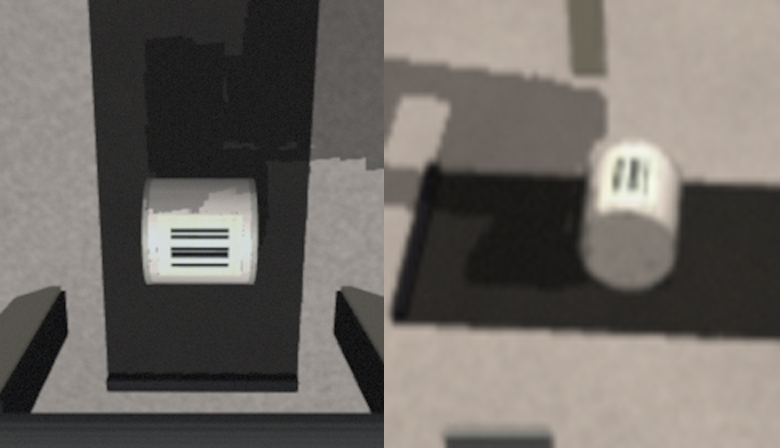

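```bash
python3 - <<'E'
from h import *
p=pickle.load(open("pics/k_wrist.pkl","rb"))
b=zoom(p,280,160,90,85,8)[0]; cv2.imwrite("pics/k2.png",b)
for l in ([.5675,-.0133,.034],): print([np.round(proj(p,x),1).tolist() for x in (l,)])
E
```

```text
[[324.1, 205.0]]
```

View pics/k2.png

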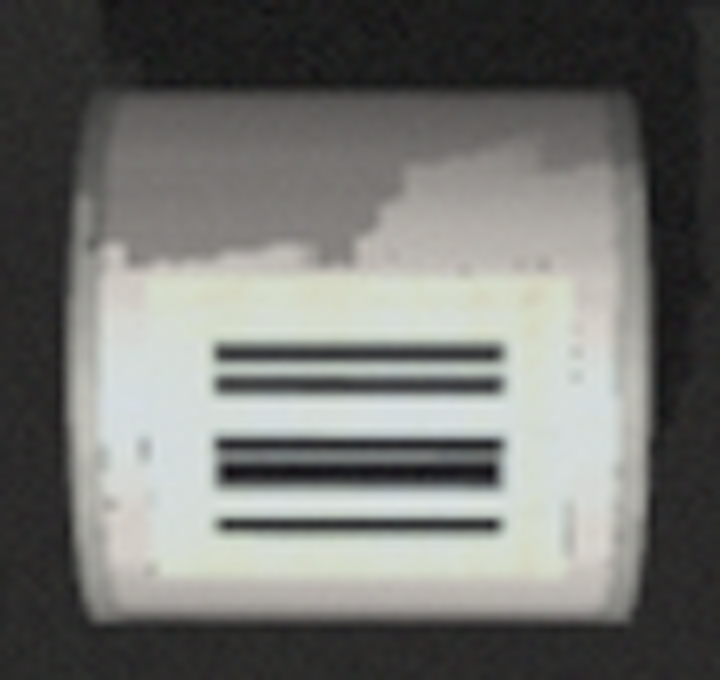

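```bash
python3 - <<'E'
from h import *
p=pickle.load(open("pics/k_wrist.pkl","rb"))
def px(u,v): return (280+(u-3.5)/8,160+(v-3.5)/8)
best=None
for x in np.arange(.557,.580,.0005):
    C=[x,-.0133,.034]
    vs=[v for v in np.arange(60,680,1) if cylang(p,px(360,v),C,-3.8)]
    e=abs(vs[0]-90)+abs(vs[-1]-622)
    if best is None or e<best[0]: best=(e,x,vs[0],vs[-1])
print(best); C=[best[1],-.0133,.034]
for v in (275,578,352,525): print(v,cylang(p,px(360,v),C,-3.8))
print(cylang(p,px(72,350),C,-3.8),cylang(p,px(650,350),C,-3.8),cylang(p,px(150,430),C,-3.8),cylang(p,px(572,430),C,-3.8))
E
```

```text
(np.int64(5), np.float64(0.566499999999999), np.int64(92), np.int64(619))
275 (-33.7, 0.0006)
578 (35.6, 0.0006)
352 (-18.2, 0.0006)
525 (19.1, 0.0006)
(-18.5, -0.0292) (-18.6, 0.0306) (-2.5, -0.0212) (-2.6, 0.0226)
```

```bash
python3 - <<'E'
from h import *
rows([((.567,-.013,.15),-3.8-a,0) for a in (8,16.5,25,33.5,42,50.5,59,67.5)])
E
```

```text
"offset": [[0.0391, -0.0007, 0.0171], [0.0391, -0.0007, 0.0171], [0.0391, -0.0007, 0.0171], [0.0391, -0.0007, 0.0171], [0.0391, -0.0007, 0.0171], [0.0391, -0.0007, 0.0171], [0.0391, -0.0007, 0.0171], [0.0391, -0.0007, 0.0171]] ,"delta_rot": [[8.0, -0.0, 0.2], [16.5, -0.0, 0.2], [25.0, -0.0, 0.2], [33.5, 0.0, 0.2], [42.0, 0.0, 0.2], [50.5, 0.0, 0.2], [59.0, 0.1, 0.2], [67.5, 0.1, 0.2]]
C now [ 0.5499 -0.0115  0.1891] tau 0.1
```

```bash
python3 -m handwheel '{"gripper":[0.09,0.09,0.09,0.09,0.09,0.09,0.09,0.09],"offset":[[0,0,0.005],[0.005,0,0.01],[0.01,0,0.015],[0.015,-0.0005,0.017],[0.02,-0.0005,0.017],[0.03,-0.0005,0.017],[0.035,-0.0005,0.017],[0.039,-0.0005,0.017]],"delta_rot":[[8,0,0],[16.5,0,0],[25,0,0],[33.5,0,0],[42,0,0],[50.5,0,0],[59,0,0],[67.5,0,0]]}' 30
python3 - <<'E'
from h import *
s=observe(); print(s["t"],np.round(s["qpos"],3),s["position"],s["opening"])
c=[.567,-.013,.15]
rows([(c,-93.8+15,0),(c,-93.8+7,0),(c,-93.8,0),([.567,-.013,.11],-93.8,0)])
E
```

```text
t: 13.65
position: [0.5659, -0.0126, 0.3162]
eef_rot: [[-0.002, 0.949, 0.314], [-0.003, 0.314, -0.949], [-1.0, -0.002, 0.002]]
force: [0.2, -0.7, -0.3]
opening: 0.0903
13.65 [-0.104  0.485  1.69  -0.004  0.968 -0.421] [ 0.56592422 -0.01264513  0.31617388] 0.09027126800436337
"offset": [[-0.0008, 0.0009, 0.0007], [-0.0008, 0.0009, 0.0007], [-0.0008, 0.0009, 0.0007], [0.0392, 0.001, 0.0006]] ,"delta_rot": [[7.1, 0.1, 0.1], [15.1, 0.2, 0.1], [22.1, 0.2, 0.1], [22.1, 0.2, 0.1]]
C now [ 0.5657 -0.0131  0.1492] tau 0.1
```

```bash
python3 -m handwheel '{"gripper":[0.09,0.09,0.09,0.09,0.09,0.09,0.09,0.09],"offset":[[0,0.001,0.0005],[0,0.001,0.0005],[0,0.001,0.0005],[0.02,0.001,0.0005],[0.039,0.001,0.0005],[0.039,0.001,0.0005],[0.039,0.001,0.0005],[0.039,0.001,0.0005]],"delta_rot":[[7,0,0],[15,0.2,0],[22.1,0.2,0.1],[22.1,0.2,0.1],[22.1,0.2,0.1],[22.1,0.2,0.1],[22.1,0.2,0.1],[22.1,0.2,0.1]]}' 30
python3 - <<'E'
from h import *
s=observe(); print(s["t"],np.round(s["qpos"],3),s["position"],s["opening"])
c=[.567,-.013,.038]
p=grab_frame("wrist"); save(p,"l_wrist"); 
rows([(c,-93.8,0)])
E
```

```text
t: 14.45
position: [0.567, -0.0129, 0.2781]
eef_rot: [[0.001, 0.998, -0.066], [0.0, -0.066, -0.998], [-1.0, 0.001, -0.001]]
force: [-0.2, -0.3, 0.7]
opening: 0.09
14.45 [-1.050e-01  5.400e-01  1.712e+00  1.000e-03  8.890e-01 -3.900e-02] [ 0.56697417 -0.01291174  0.27809876] 0.08996526772957499
"offset": [[0.0731, -0.0001, 0.0001]] ,"delta_rot": [[-0.0, -0.0, -0.1]]
C now [ 0.5673 -0.0129  0.1111] tau -0.1
```

View pics/l_wrist.png

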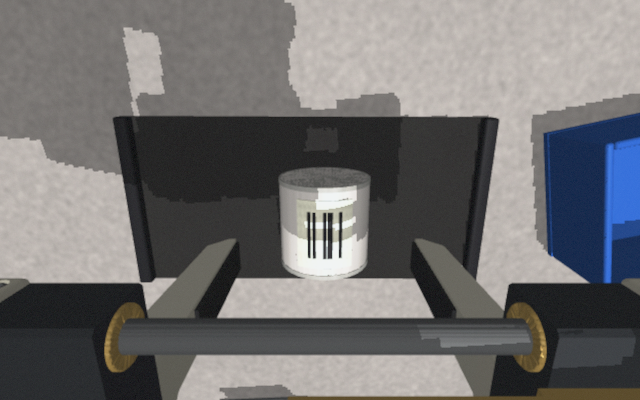

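```bash
python3 - <<'E'
from h import *
p=pickle.load(open("pics/l_wrist.pkl","rb"))
T=Tyaw(.567,-.013,.034,-3.8); 
for a in ([-.03,.03,0],[.03,.03,0],[-.03,-.03,0],[.03,-.03,0],[-.125,0,-.022],[.125,0,-.022]): print(a,np.round(proj(p,(T@np.r_[a,1])[:3]),1))
s=observe(); R=np.array(s["eef_rot"]); P=np.array(s["position"])
for d in (.05,.12,.167,.186,.24): print(d,np.round(proj(p,P+d*R[:,0]),1))
E
```

```text
[-0.03, 0.03, 0] [278.8 176.4]
[0.03, 0.03, 0] [369.7 176.4]
[-0.03, -0.03, 0] [282.  258.9]
[0.03, -0.03, 0] [366.5 258.9]
[-0.125, 0, -0.022] [156.4 209. ]
[0.125, 0, -0.022] [491.8 209. ]
0.05 [324.4 670.3]
0.12 [324.7 344.1]
0.167 [324.8 275.2]
0.186 [324.8 257.1]
0.24 [324.8 221. ]
```

```bash
python3 -m handwheel '{"gripper":[0.09,0.09,0.09,0.09,0.05,0.05,0.05,0.05],"offset":[[0.03,0,0],[0.055,0.0005,0],[0.073,0.0005,0],[0.073,0.0005,0],[0.073,0.0005,0],[0.073,0.0005,0],[0.073,0.0005,0],[0.073,0.0005,0]],"delta_rot":[[0,0,0],[0,0,0],[0,0,0],[0,0,0],[0,0,0],[0,0,0],[0,0,0],[0,0,0]]}' 30
python3 - <<'E'
from h import *
s=observe(); print(s["t"],np.round(s["qpos"],3),s["position"],s["force"],s["opening"])
T=Tyaw(.498,-.276,0,-1.4); E=(T@[0,.036,.038,1])[:3]; print(E)
c0=(np.array(s["position"])+.167*np.array(s["eef_rot"])[:,0]); print(c0)
g=E+[0,0,.004]
pt=[c0+[0,0,.03],c0+[0,0,.075]]+[a for a in lin(c0+[0,0,.09],g+[0,0,.09],5)]+[g+[0,0,.09]]
rows([(c,-93.8+min(2.4,.4*i),0) for i,c in enumerate(pt)])
E
```

```text
t: 15.3
position: [0.5678, -0.0129, 0.2059]
eef_rot: [[0.002, 0.998, -0.066], [0.0, -0.066, -0.998], [-1.0, 0.002, -0.001]]
force: [-5.5, -0.4, 2.8]
opening: 0.0626
15.3 [-1.050e-01  6.550e-01  1.736e+00  1.000e-03  7.490e-01 -3.900e-02] [ 0.56779706 -0.01292919  0.20591141] [-5.5430161  -0.42302424  2.84462802] 0.06255644039217599
[ 0.49887956 -0.24001075  0.038     ]
[ 0.56820888 -0.01286725  0.03891193]
"offset": [[-0.03, 0.0005, -0.0001], [-0.075, 0.0006, -0.0001], [-0.0907, -0.0102, 0.0461], [-0.0913, -0.021, 0.0924], [-0.092, -0.0319, 0.1386], [-0.0927, -0.0427, 0.1848], [-0.0933, -0.0535, 0.2311], [-0.0933, -0.0535, 0.2311]] ,"delta_rot": [[0.0, -0.0, -0.1], [-0.4, -0.0, -0.1], [-0.8, -0.0, -0.1], [-1.2, -0.0, -0.1], [-1.6, -0.0, -0.1], [-2.0, -0.0, -0.1], [-2.4, -0.0, -0.1], [-2.4, -0.0, -0.1]]
C now [ 0.5682 -0.0129  0.0389] tau -0.1
```

```bash
python3 -m handwheel '{"gripper":[0.05,0.05,0.05,0.05,0.05,0.05,0.05,0.05],"offset":[[0,0,0],[0,0,0],[0,0,0],[-0.015,0,0],[-0.04,0,0],[-0.065,0,0],[-0.09,0,0],[-0.09,0,0]],"delta_rot":[[0,0,0],[0,0,0],[0,0,0],[0,0,0],[0,0,0],[0,0,0],[0,0,0],[0,0,0]]}' 30
python3 - <<'E'
from h import *
s=observe(); print(s["t"],np.round(s["qpos"],3),s["position"],s["force"],s["opening"])
p=grab_frame("wrist"); save(p,"m_wrist"); q=grab_frame("side"); save(q,"m_side")
cv2.imwrite("pics/m1.png",np.hstack([zoom(p,240,170,170,170,2.4)[0],cv2.resize(zoom(q,240,150,90,90,4.4)[0],(390,408))]))
E
```

```text
t: 16.1
position: [0.5683, -0.013, 0.2997]
eef_rot: [[0.008, 0.998, -0.066], [-0.0, -0.066, -0.998], [-1.0, 0.008, -0.0]]
force: [-0.3, 0.0, -3.9]
opening: 0.0591
16.1 [-1.050e-01  5.100e-01  1.697e+00  1.000e-03  9.260e-01 -3.900e-02] [ 0.56826497 -0.01301655  0.29974007] [-0.32607727  0.02736974 -3.88822089] 0.059101351781835426
```

View pics/m1.png

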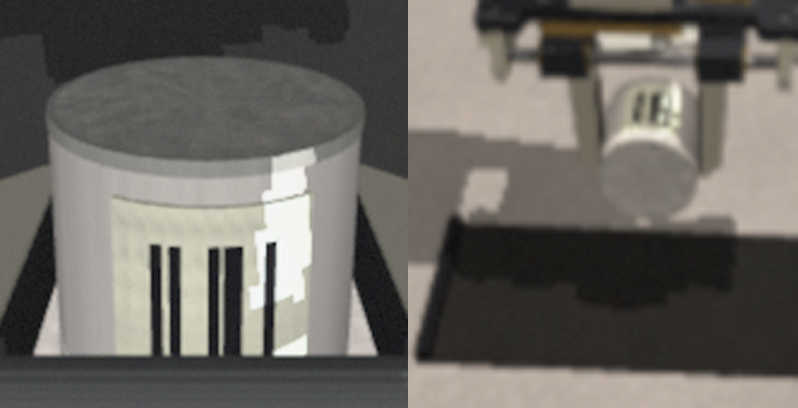

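```bash
python3 - <<'E'
from h import *
s=observe()
c0=(np.array(s["position"])+.167*np.array(s["eef_rot"])[:,0]); g=np.array([.4989,-.2400,.133])
rows([(c,-93.8+min(2.4,.4*(i+1)),0) for i,c in enumerate(lin(c0,g,6))])
E
```

```text
"offset": [[-0.0007, -0.0085, 0.0384], [-0.0014, -0.0174, 0.077], [-0.0021, -0.0264, 0.1155], [-0.0028, -0.0354, 0.154], [-0.0035, -0.0443, 0.1926], [-0.0042, -0.0533, 0.2311]] ,"delta_rot": [[-0.4, -0.0, -0.2], [-0.8, -0.0, -0.2], [-1.2, -0.0, -0.2], [-1.6, -0.0, -0.2], [-2.0, -0.0, -0.2], [-2.4, -0.0, -0.2]]
C now [ 0.5679 -0.0129  0.1291] tau -0.2
```

```bash
python3 -m handwheel '{"gripper":[0.05,0.05,0.05,0.05,0.05,0.05,0.05,0.05],"offset":[[-0.001,-0.0085,0.038],[-0.002,-0.0175,0.077],[-0.003,-0.0265,0.1155],[-0.004,-0.0355,0.154],[-0.004,-0.0445,0.193],[-0.004,-0.0535,0.231],[-0.004,-0.0535,0.231],[-0.004,-0.0535,0.231]],"delta_rot":[[-0.4,0,0],[-0.8,0,-0.1],[-1.2,0,-0.2],[-1.6,0,-0.2],[-2,0,-0.2],[-2.4,0,-0.2],[-2.4,0,-0.2],[-2.4,0,-0.2]]}' 30
python3 - <<'E'
from h import *
s=observe(); print(s["t"],np.round(s["qpos"],3),s["position"],np.round(s["eef_rot"],3).tolist(),s["force"],s["opening"])
p=grab_frame("wrist"); save(p,"n_wrist"); q=grab_frame("side"); save(q,"n_side"); t=grab_frame("top"); save(t,"n_top")
cv2.imwrite("pics/n1.png",np.hstack([cv2.resize(zoom(q,225,210,90,110,4.4)[0],(396,484)),zoom(t,355,200,90,110,4.4)[0]]))
E
```

```text
t: 17.0
position: [0.4982, -0.2403, 0.2986]
eef_rot: [[-0.002, 1.0, -0.026], [0.002, -0.026, -1.0], [-1.0, -0.002, -0.002]]
force: [0.0, 0.2, -3.0]
opening: 0.0591
17.0 [-0.534  0.489  1.737  0.     0.919 -0.508] [ 0.49815504 -0.2403018   0.2985891 ] [[-0.002, 1.0, -0.026], [0.002, -0.026, -1.0], [-1.0, -0.002, -0.002]] [ 0.00951665  0.21996128 -2.97849204] 0.05910124357753365
```

View pics/n_wrist.png

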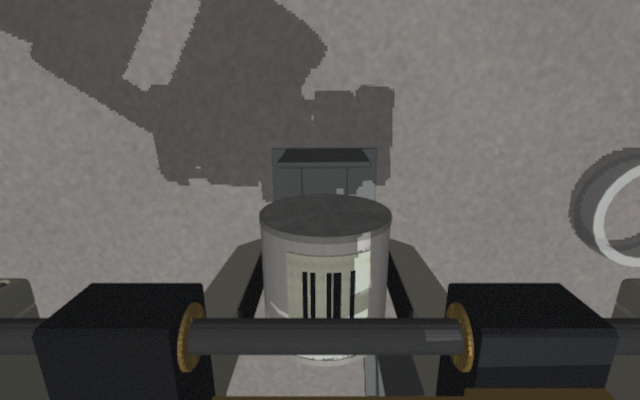

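View pics/n1.png

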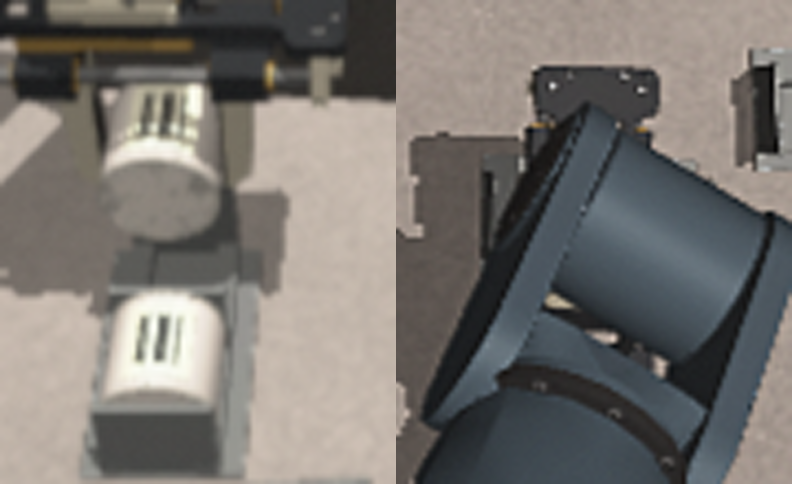

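```bash
python3 - <<'E'
from h import *
p=pickle.load(open("pics/n_wrist.pkl","rb"))
k=7; img,off=zoom(p,260,135,125,75,6); k=6
T=Tyaw(.498,-.276,0,-1.4)
poly(img,p,T,rect(-.03,.03,.070,.074,.062),(0,0,255),k,off)
poly(img,p,T,rect(-.03,.03,.070,.070,.062),(0,255,255),k,off)
for s in(-.042,.042): poly(img,p,T,[[s,-.074,0],[s,.074,0]],(0,255,0),k,off)
for s in(-.03,-.018,.018,.03): poly(img,p,T,[[s,.0,.014],[s,.07,.014]],(255,0,0),k,off)
cv2.imwrite("pics/n2.png",img)
E
```

```text
(no output)
```

View pics/n2.png

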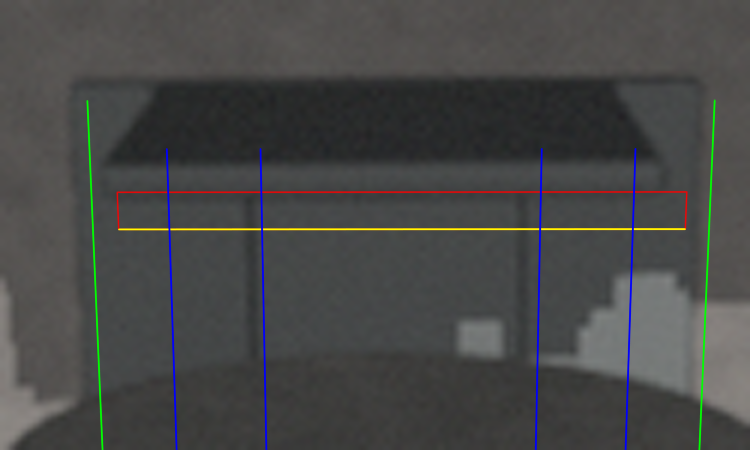

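```bash
python3 - <<'E'
from h import *
from scipy.optimize import least_squares
p=pickle.load(open("pics/n_wrist.pkl","rb"))
obs=[([-.03,.074,.062],(108,163)),([.03,.074,.062],(660,163)),([-.042,.074,None],(74,80)),([.042,.074,None],(702,80))]
def f(v):
    T=Tyaw(v[0],v[1],0,v[2]); r=[]
    for a,q in obs:
        a=[a[0],a[1],v[3] if a[2] is None else a[2]]
        r+=list(np.array(proj(p,(T@np.r_[a,1])[:3]))-(np.array([260,135])+(np.array(q)-2.5)/6))
    return r
s=least_squares(f,[.498,-.276,-1.4,.01]); print(s.x,np.round(s.fun,2))
for q in ((660,163),(108,163)): print(onz(p,np.array([260,135])+(np.array(q)-2.5)/6,.062))
for q in ((660,193),(108,193)): print(onz(p,np.array([260,135])+(np.array(q)-2.5)/6,.062))
for x in (255,525): print(onz(p,np.array([260,135])+(np.array((x,260))-2.5)/6,.008))
# tin as held: top end-face
st=observe(); R=np.array(st["eef_rot"]);c=np.array(st["position"])+.167*R[:,0]; print(c)
T=Tyaw(c[0],c[1],c[2]-.004,-1.4)
for a in ([-.03,.03,0],[.03,.03,0],[0,.03,.03],[0,.03,-.03]): print(np.round(proj(p,(T@np.r_[a,1])[:3]),1))
cv2.imwrite("pics/n3.png",zoom(p,250,180,150,140,5)[0])
E
```

```text
[ 4.96254079e-01 -2.73056051e-01 -1.43441428e+00  5.16307867e-04] [-1.54  0.23  1.75  0.23 -0.32 -0.19  0.06 -0.2 ]
[ 0.52699654 -0.19965753  0.062     ]
[ 0.46909628 -0.19820736  0.062     ]
[ 0.52703368 -0.2028559   0.062     ]
[ 0.46888902 -0.20140121  0.062     ]
[ 0.47996827 -0.2216303   0.008     ]
[ 0.51586841 -0.22252624  0.008     ]
[ 0.4986476  -0.2387072   0.13220946]
[260.3 209.9]
[392.2 209.8]
[326.3 235.5]
[326.1 192.1]
```

View pics/n3.png

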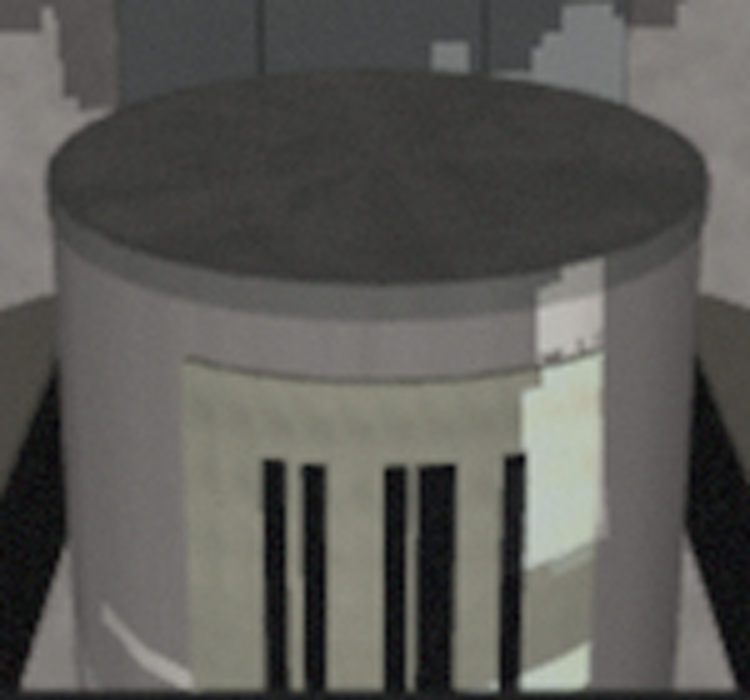

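```bash
python3 - <<'E'
from h import *
rows([([.4973,-.2362,.108],-91.4,0)])
E
```

```text
"offset": [[0.0242, -0.0016, -0.0026]] ,"delta_rot": [[0.1, -0.1, 0.1]]
C now [ 0.4986 -0.2387  0.1322] tau 0.1
```

```bash
python3 -m handwheel '{"gripper":[0.05,0.05,0.05,0.05,0.05,0.05,0.05,0.05],"offset":[[0.005,-0.0015,-0.0025],[0.01,-0.0015,-0.0025],[0.015,-0.0015,-0.0025],[0.02,-0.0015,-0.0025],[0.024,-0.0015,-0.0025],[0.024,-0.0015,-0.0025],[0.024,-0.0015,-0.0025],[0.024,-0.0015,-0.0025]],"delta_rot":[[0,0,0],[0,0,0],[0,0,0],[0,0,0],[0,0,0],[0,0,0],[0,0,0],[0,0,0]]}' 30
python3 - <<'E'
from h import *
s=observe(); print(s["t"],s["position"],np.round(s["eef_rot"],3).tolist(),s["force"],s["opening"])
p=grab_frame("wrist"); save(p,"o_wrist"); q=grab_frame("side"); save(q,"o_side")
cv2.imwrite("pics/o1.png",np.hstack([zoom(p,250,130,150,190,2.6)[0],cv2.resize(zoom(q,225,220,90,110,4.4)[0],(400,494))]))
def px(q):return np.array(q)
R=np.array(s["eef_rot"]);c=np.array(s["position"])+.167*R[:,0]; print(c)
img,off=zoom(p,255,125,140,100,5.5);k=5.5
T=Tyaw(.4964,-.2728,0,-1.4)
poly(img,p,T,rect(-.03,.03,.070,.074,.062),(0,0,255),k,off)
poly(img,p,T,rect(-.03,.03,.0705,.0705,.062),(0,255,255),k,off)
for s_ in(-.018,.018): poly(img,p,T,[[s_,.0,.014],[s_,.07,.014]],(255,0,0),k,off)
T=Tyaw(c[0],c[1]-.0005,c[2]-.004,-1.4)
poly(img,p,T,tinlines()[1],(0,255,0),k,off)
cv2.imwrite("pics/o2.png",img)
E
```

```text
t: 17.95
position: [0.4974, -0.2365, 0.2754]
eef_rot: [[-0.001, 1.0, -0.023], [0.001, -0.023, -1.0], [-1.0, -0.001, -0.001]]
force: [0.1, -0.0, -3.5]
opening: 0.0593
17.95 [ 0.4974365  -0.236473    0.27544043] [[-0.001, 1.0, -0.023], [0.001, -0.023, -1.0], [-1.0, -0.001, -0.001]] [ 0.13764206 -0.01829693 -3.49904685] 0.05925203589659799
[ 0.49727144 -0.2363108   0.10844059]
```

View pics/o2.png

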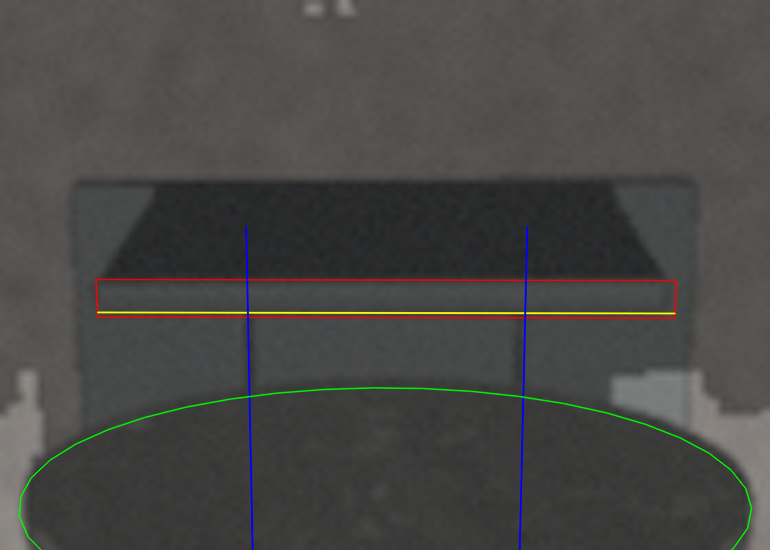

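View pics/o1.png

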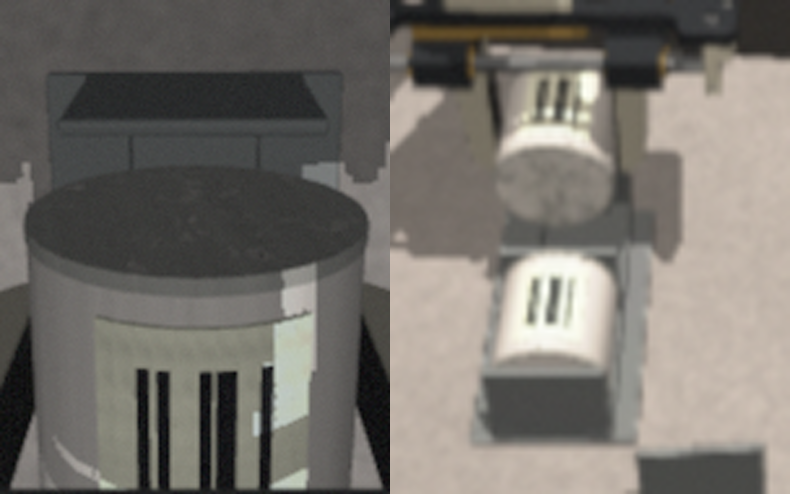

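```bash
python3 -m handwheel '{"gripper":[0.05,0.05,0.05,0.05,0.05,0.05,0.05,0.05],"offset":[[0.01,0,0],[0.02,0,0],[0.03,0,0],[0.04,0,0],[0.05,0,0],[0.058,0,0],[0.062,0,0],[0.064,0,0]],"delta_rot":[[0,0,0],[0,0,0],[0,0,0],[0,0,0],[0,0,0],[0,0,0],[0,0,0],[0,0,0]]}' 30
python3 - <<'E'
from h import *
s=observe(); print(s["t"],np.round(s["qvel"],3),s["force"],s["moment"],s["opening"])
R=np.array(s["eef_rot"]);c=np.array(s["position"])+.167*R[:,0]; print(c)
E
```

```text
t: 18.85
position: [0.4974, -0.2364, 0.211]
eef_rot: [[-0.001, 1.0, -0.023], [0.001, -0.023, -1.0], [-1.0, -0.001, -0.001]]
force: [0.2, 0.2, -1.9]
opening: 0.0597
18.85 [ 0.     0.02  -0.001  0.001 -0.035 -0.   ] [ 0.21255898  0.18333943 -1.87230858] [-0.07429283  0.10190634  0.02653296] 0.05968716504967791
[ 0.49712692 -0.23616098  0.04400237]
```

```bash
python3 -m handwheel '{"gripper":[0.05,0.05,0.05,0.05,0.08,0.08,0.08,0.08],"offset":[[0.0005,0,0],[0.001,0,0],[0.0013,0,0],[0.0013,0,0],[0.0013,0,0],[0.0013,0,0],[0.0013,0,0],[0.0013,0,0]],"delta_rot":[[0,0,0],[0,0,0],[0,0,0],[0,0,0],[0,0,0],[0,0,0],[0,0,0],[0,0,0]]}' 30
python3 - <<'E'
from h import *
s=observe(); print(s["t"],s["force"],s["opening"])
E
```

```text
t: 19.65
position: [0.4974, -0.2364, 0.2098]
eef_rot: [[-0.001, 1.0, -0.023], [0.001, -0.023, -1.0], [-1.0, -0.001, -0.001]]
force: [-0.8, -0.7, 0.5]
opening: 0.0793
19.65 [-0.77892775 -0.66816609  0.51107085] 0.0793403919951705
```

```bash
python3 -m handwheel '{"gripper":[0.08,0.08,0.08,0.08,0.08,0.08,0.08,0.08],"offset":[[-0.01,0,0],[-0.03,0,0],[-0.06,0,0],[-0.09,0,0],[-0.12,0,0],[-0.15,0,0],[-0.17,0,0],[-0.17,0,0]],"delta_rot":[[0,0,0],[0,0,0],[0,0,0],[0,0,0],[0,0,0],[0,0,0],[0,0,0],[0,0,0]]}' 30
python3 - <<'E'
from h import *
s=observe(); print(s["t"],s["position"],s["force"],s["opening"])
p=grab_frame("wrist"); save(p,"q_wrist"); q=grab_frame("side"); save(q,"q_side")
cv2.imwrite("pics/q1.png",np.hstack([zoom(p,250,130,150,190,2.6)[0],cv2.resize(zoom(q,225,220,90,110,4.4)[0],(400,494))]))
E
```

```text
t: 20.45
position: [0.4978, -0.2367, 0.3831]
eef_rot: [[0.004, 1.0, -0.023], [-0.002, -0.023, -1.0], [-1.0, 0.004, 0.002]]
force: [0.3, 0.1, -1.5]
opening: 0.0798
20.45 [ 0.49784352 -0.23667728  0.38313927] [ 0.29784061  0.06110249 -1.54156448] 0.07983354563784803
```

View pics/q1.png

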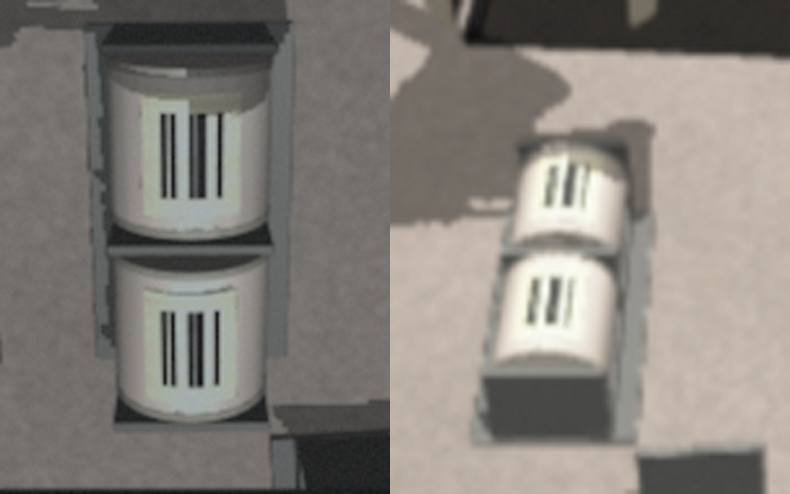

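```bash
python3 - <<'E'
from h import *
a=pickle.load(open("pics/b_side.pkl","rb"))["pixels"]; p=grab_frame("side"); save(p,"r_side")
print(observe()["t"])
E
```

```text
20.6
```

View pics/r_side.png

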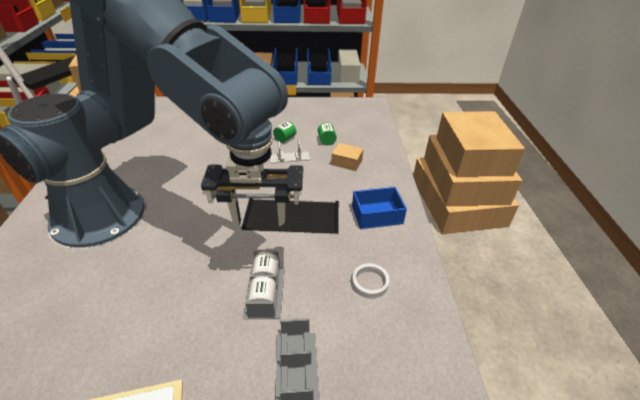

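The side view shows both tins in the near cradle at about (265,278), labels up. The green tins (285,131 and 327,133), carton (346,157), bin (379,208) and tape (371,280) are where they were, and the gripper is clear.

```bash
python3 -c "
from workcell import job_done; print(job_done())"
```

```text
the job is handed in; nothing more can be done
None
```

The tin is in the empty cell of the near grey cradle, beside the other tin, with its label up. I handed the job in at about 20.6 s of the 72 s allowed.

**What I did:**
- I gripped the tin by its flat ends, lifted it out of the channel and laid it on the mat. I then rolled it there by tilting the gripper while the tin stayed on the mat.
- I let go with the label about 1° from straight up.
- I then took it across its round body and set it in the cradle.

**Last checks:** The wrist view shows the tin seated between the cell walls, with its label about 2–3° off straight up. The gripper is clear. In the side view the other tin, the carton, the tape roll, the bin and the green tins look unmoved; I compared them by eye only.

**What went wrong or disagreed:**
- **First grip:** the first grip in the channel was about 4 mm off centre, so I opened and gripped again.
- **First roll:** this reached a wrist joint limit at about 30° of tilt and lifted the tin about 18 mm off the mat. I set it back down, released it and gripped it again at a different tilt. About 30° of its turning therefore happened in the air; the final 60° was rolled on the mat.
- **Cameras:** the fixed cameras and the wrist camera disagreed by 2–4 mm on where the cradle is. I placed the tin by the wrist camera, and the fit confirmed it.

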